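# Seat the crown die in the inspection stand and hold the loupe at focus over it

## Task

Take the blue die with the ivory crown out of the rack and set it gently, fully home, into the socket of the inspection stand, and let it go. Then pick up the red-handled loupe and hold it level and still, centred over the crown with the lens at the height of the orange focus collar, touching neither the die nor the stand; finish while still holding it there. Do not shift the orange collar, and leave the other two dies, the jar and the brush alone.

Things in the scene. Friction and masses are not known exactly. Their poses are not given: they have to be found in the camera images.
- crown_die: Die to inspect, loose, 60 g, upright. Origin on its axis at the shoulder (flat underside of the sleeve), z up. Above: round blue sleeve 26 mm wide, 34 mm tall (grip about 24 mm above the origin, so fingertips clear the face below), then an ivory crown 15 mm wide, 11 mm tall. Below: steel stem 28 mm long, tapering from 19 mm to 11 mm at the tip. Seated, the shoulder lies on the face round the hole.
- crown (a point): Point at the centre of the top of the ivory crown, on the die's axis, 45 mm above the die's origin.
- rack: Fixed grey block 190 x 60 x 42 mm (its x, y, z), origin at the centre of its underside. In its top a row of three square pockets, 22 x 22 mm, 30 mm deep, at x = -62, 0 and +62 mm, with one die in each; which die is in which pocket varies. Beside the row (along y) there is free room for fingers.
- stand: Fixed inspection stand, origin on the table below the socket axis, x roughly away from the robot. Black base 190 x 120 x 12 mm (x = -70 to +120 mm), aluminium socket block 48 x 48 mm, top 62 mm above the table, and a steel gauge post (10 mm thick, top at 213 mm) at x = +80, y = +45 mm that carries the orange focus collar.
- socket (a point): Centre of the mouth of the socket, on the top face of the socket block, 62 mm above the table. The hole is vertical, 22 mm in diameter and 34 mm deep. Axes as the stand's.
- focus_mark (a point): Centre of the orange focus collar (26 mm diameter, 12 mm tall) on the gauge post. Its height, 150 to 200 mm above the table and different every time (43 to 93 mm above the top of the seated crown), is where the middle of the lens must be held. The collar is held by friction and can be pushed along the post.
- loupe_rest: Fixed dark steel plate 190 x 62 x 6 mm, origin at the centre of its underside, with two rubber pads, tops 26 mm above the table: one 44 x 50 mm at x = +55 mm under the loupe's ring, one 14 x 30 mm at x = -73 mm under the handle's end. Between the pads the space under the handle is free.
- loupe: Hand loupe, loose, 80 g, lying flat on its rest. Origin: centre of the underside of its black lens ring; z up, square to the lens. Ring 60 mm outer diameter, 12 mm tall. Handle along -x: thin steel neck, then a straight red grip 14 x 14 mm in section from x = -43 to -135 mm, its underside level with the ring's.
- lens (a point): Middle of the loupe's lens, 6 mm above the loupe's origin, on the ring's axis.
- loupe_grip (a point): Good place to grip the loupe's red handle, across its 14 mm width (fingers on its +y and -y sides): on the handle's centre line, 80 mm from the lens centre, 7 mm above its underside.
- metal_die: Bystander: die of the same size with a white sleeve and brass-coloured crown, loose in the rack. Origin at its shoulder. Leave alone.
- stump_die: Bystander: die of the same size with a white sleeve and a reddish-brown stump instead of a crown, loose in the rack. Origin at its shoulder. Leave alone.
- paste_jar: Bystander: white jar with a green cap, 54 mm diameter, 60 mm tall, loose on the table at the far side. Origin at the centre of its underside.
- brush: Bystander: small brush 120 mm long lying on the table at the far side. Origin at about its middle.
Mind the look-alikes: they are no part of the job. Leave any pink, purple or turquoise look-alike of the loupe alone.

How it is judged:
By the outcome, as a careful person would: the job done as asked, in the order asked, and still so for the second after the job is handed in, while the arm keeps its last pose, push and grip.
It also fails if it takes over 67 s, if anything falls off the work surface, if the arm or the gripper's body presses on something with over 40 N, if the wrist force passes 120 N, or if a joint passes its speed limit or range.

## Robot

A 6-joint arm with a two-finger parallel gripper is mounted at the origin on the work surface. World frame = base frame: x ahead of the robot, y to its left, z up, the work surface at z = 0. Lengths are in m, angles in rad, forces in N, time in s.
With the tool pointing down it reaches from about 0.4 to 0.825 m from the base axis. Payload 7 kg.
Tool frame: the origin (TCP) lies at the very end of the fingers, on their centre line; the grasp point (between the pads) lies 19 mm behind it; z points along the fingers, y is the direction in which the jaws open and shut (so a half turn about z gives the same grasp; the last joint's range is limited). The gripper opens to 88 mm and grips with 3 to 60 N. Pads are 19 mm wide; open, the fingers measure 130 mm over their backs; the gripper's body (78 mm by 193 mm) begins 47 mm behind the grasp point.
Start: joints at [-1.02, 0.359, 0.012, 0, -1.224, -0.288], TCP at [0.175, -0.652, 0.227] pointing down, gripper open.
Joint ranges: [-3.07, 3.07], [-1.43, 2.12], [-1.02, 1.25], [-3.03, 1.67], [-3.05, -0], [-3.03, 3.03]. Speed limits (rad/s): [2.39, 2.39, 3.01, 3.14, 3.14, 3.14].

## Interface

Orientations are given as [roll, pitch, yaw] about the fixed x, y, z axes, in that order (R = Rz(yaw) Ry(pitch) Rx(roll)).
In Python, from station import arm, eyes, job, outline_of gives the robot as it stands.
- The arm moves only by the tool apply_moves, never from a script. Its argument "moves" is a list of rows, each a list of 5 numbers: the opening, from -1 (shut) to 1 (fully open), then the shift along the tool's x, y, z in m, then the turn about the tool's z in rad. A call has 1 to 12 rows; each row shifts and turns the commanded pose from where the row before left it, along the tool's axes as they then stand; what a row does not reach is not made up. A row lasts 1/12 s, in which the tool goes at most 41.7 mm and 7.16 degrees, less where a joint would pass 70% of its speed; a pose out of reach is approached as far as the arm can. A call with a gripper value outside its range is refused whole. The fingers move at their own pace and stop on an object; "newtons" is the grip in N (left out, the last holds). Time passes only in rows, so rows that do not move let the fingers close. It gives the time, the measured TCP pose, the force and the opening at its end, in the units of the state.
- arm.get_state(): the state, without advancing time (a new reading comes with each control period).
- eyes.grab_frame(name): name is "side" or "top" or "wrist"; returns a dict with "color" (480x640x3 uint8, red, green, blue), "z_map" (480x640 float32, m along the optical axis (not along the pixel's ray), 0 where there is no reading), "camera_matrix" (3x3 intrinsics, pixels), "extrinsics" (4x4, takes a point from camera to world coordinates). Camera axes: x right, y up, looking along -z (the intrinsics and any distortion apply to the point x, -y, -z); pixel columns grow to the right and rows downward; lengths in m; the calibration is good to about 2 mm. A picture is of the moment at which its call begins.
- job.job_done(): hands the job in, once; it reports no verdict.
Trained networks look in a picture, given as the dict that the camera call returned (one of the last four; its "shot" number tells which), for a name from the list of things; names that differ only in an ending like _2 or _b are one class to them, and where a whole thing is asked for, a point or a joint stands for the part that bears it (a point fixed in the world has none). Each returns a list of dicts, best first, with "score" (0 to 1); they miss things now and then, are a little off and sometimes report something else, mostly with a low value. They report only what shows in the picture. A call takes as long as a camera call. They do not tell look-alikes from the thing itself.
- outline_of(label, picture): "region" (480x640 bool, what is visible of it) and "extent" ([left, top, right, bottom] in pixels, round what is visible of it).
The state is a dict: "t": time; "q": joint angles; "qd": joint speeds; "joint_efforts": joint torques, N m; "eef_pos": TCP position; "ee_rot": TCP orientation; "force": force on the tool from outside, world axes, zero at the start; "moment": the same for the moment, N m; "width": finger opening in m.
Only numpy, scipy, OpenCV 4.12 (cv2) and the standard library are available. Lean on these libraries where they do the work, as an engineer would, in place of code of your own. Each camera call takes 0.05 s, during which the arm holds its last target.

## Working session

There is one attempt and no reset: what is moved stays moved. The work goes in short steps, Python scripts to look and compute and a tool call to move; the robot and the scene stay as the last step left them, time stands still between calls to the robot, and variables do not carry over. Pictures are saved under pics/ and viewed, and the job is handed in when it is done.

Besides the shell and the picture viewer there is one more tool, called after "Request:" as name(argument=value, ...), one argument or row to a line, values as JSON. apply_moves: Moves the arm, as the interface text tells. Its arguments: {"type":"object","properties":{"moves":{"type":"array","items":{"type":"array","items":{"type":"number"}}},"newtons":{"type":"number"}},"required":["moves"]}

```bash
ls; mkdir -p pics; python3 - <<'E'
from station import arm, eyes, job, outline_of
import cv2
print(arm.get_state())
for n in ("side","top","wrist"):
    f=eyes.grab_frame(n); cv2.imwrite(f"pics/a_{n}.png",f["color"][:,:,::-1]); print(n,f["camera_matrix"].tolist(),f["extrinsics"].round(4).tolist(),[k for k in f])
E
```

```text
pics
{'t': 0.0, 'q': array([-1.01988464e+00,  3.59377823e-01,  1.10514488e-02, -3.76789890e-04,
       -1.22411272e+00, -2.88087934e-01]), 'qd': array([ 1.05319111e-03, -1.58232703e-03,  8.76347476e-04, -5.75050029e-04,
       -7.54329427e-05,  8.93028489e-04]), 'joint_efforts': array([ 1.60618525e-03, -5.82715952e+01,  2.93046838e+01,  6.99696645e+00,
        6.85940424e-03, -1.86377606e-04]), 'eef_pos': array([ 0.17521092, -0.65134165,  0.22562053]), 'ee_rot': array([ 3.13991694e+00, -1.27181242e-04, -2.87889711e+00]), 'force': array([ 0.53728796,  0.22346622, -0.85381587]), 'moment': array([ 0.0271539 , -0.01750575,  0.00716068]), 'width': 0.0878206536723604}
side [[447.6219552331114, 0.0, 330.849479701668], [0.0, 447.6219552331114, 239.58246343149315], [0.0, 0.0, 1.0]] [[0.9935, 0.0802, -0.0812, 0.4994], [-0.1129, 0.5858, -0.8025, -0.6896], [-0.0168, 0.8065, 0.591, 0.6721], [0.0, 0.0, 0.0, 1.0]] ['color', 'z_map', 'camera_matrix', 'extrinsics', 'shot']
top [[496.5282569344997, 0.0, 316.12307947029996], [0.0, 496.5282569344997, 243.43610068074642], [0.0, 0.0, 1.0]] [[0.0083, 0.995, -0.0993, 0.4408], [-1.0, 0.008, -0.0042, 0.0852], [-0.0033, 0.0993, 0.9951, 1.256], [0.0, 0.0, 0.0, 1.0]] ['color', 'z_map', 'camera_matrix', 'extrinsics', 'shot']
wrist [[364.18717384003054, 0.0, 318.94259546202375], [0.0, 364.18717384003054, 239.2650636747526], [0.0, 0.0, 1.0]] [[-0.2598, -0.9297, -0.2612, 0.1056], [0.9657, -0.2495, -0.0723, -0.6703], [0.002, -0.271, 0.9626, 0.3831], [0.0, 0.0, 0.0, 1.0]] ['color', 'z_map', 'camera_matrix', 'extrinsics', 'shot']
```

View pics/a_side.png

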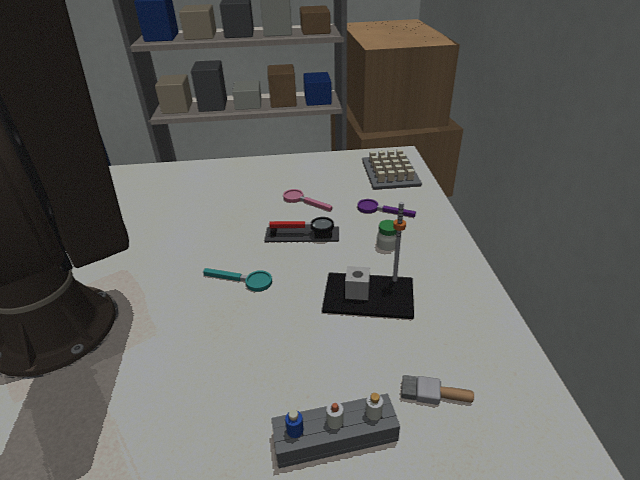

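View pics/a_top.png

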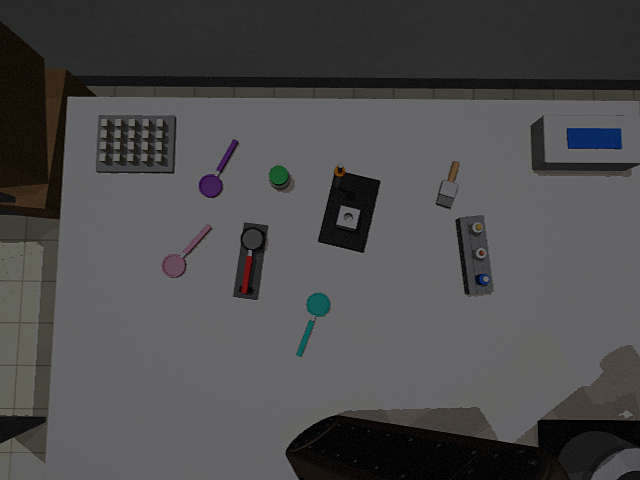

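View pics/a_wrist.png

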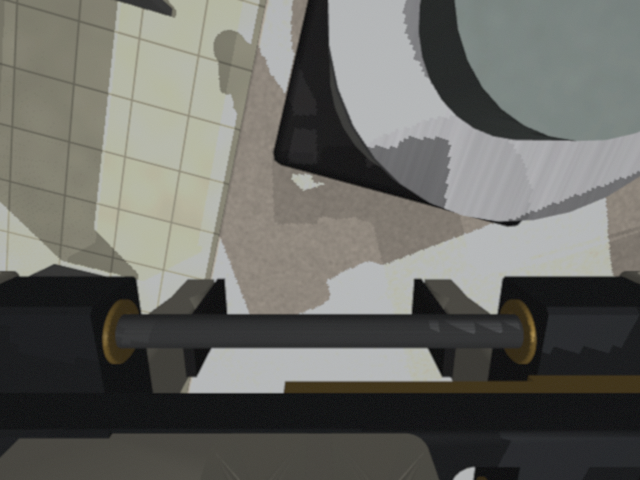

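The top view has the blue die at (483,280), rack (475,255), socket (348,217), collar (340,171) and red loupe at (253,237) to (247,275). Look-alikes are pink (174,265), purple (210,186) and turquoise (318,304). The white dies are at (481,254) and (478,229).

The blue sleeve and red handle match the description. I'll check them in a close crop and measure.

```bash
cat > h.py <<'E'
from station import arm, eyes, job, outline_of
import cv2, numpy as np
def cloud(f):
    K=f["camera_matrix"];z=f["z_map"].astype(float)
    v,u=np.mgrid[0:480,0:640]
    P=np.stack([(u-K[0,2])/K[0,0]*z,-(v-K[1,2])/K[1,1]*z,-z],-1)
    E=f["extrinsics"];W=P@E[:3,:3].T+E[:3,3]; W[z==0]=np.nan
    return W
def ray(f,u,v,h):
    K=f["camera_matrix"];E=f["extrinsics"]
    d=E[:3,:3]@np.array([(u-K[0,2])/K[0,0],-(v-K[1,2])/K[1,1],-1]);o=E[:3,3]
    return o+d*(h-o[2])/d[2]
def proj(f,p):
    K=f["camera_matrix"];E=f["extrinsics"];c=E[:3,:3].T@(np.asarray(p)-E[:3,3])
    return np.array([K[0,2]+K[0,0]*c[0]/-c[2],K[1,2]-K[1,1]*c[1]/-c[2]])
def save(f,name,box=None,s=1):
    c=f["color"][:,:,::-1]
    if box: c=c[box[1]:box[3],box[0]:box[2]]
    cv2.imwrite("pics/"+name,cv2.resize(c,None,fx=s,fy=s,interpolation=cv2.INTER_CUBIC))
E
python3 - <<'E'
from h import *
for n in("top","side"):
    f=eyes.grab_frame(n);W=cloud(f)
    np.savez(f"f_{n}.npz",**{k:f[k] for k in f})
    for l in("crown_die","rack","stand","loupe","loupe_rest","focus_mark","socket"):
        try:
            for r in outline_of(l,f)[:4]:
                m=r["region"];p=W[m];p=p[~np.isnan(p[:,0])]
                print(n,l,round(r["score"],2),np.round(r["extent"],0),np.median(p,0).round(4),"zmax",np.percentile(p[:,2],[5,95]).round(4))
        except Exception as e: print(n,l,e)
f=dict(np.load("f_top.npz"));
save(f,"b1.png",(430,150,520,310),5) if 0 else None
a=f["color"][150:310,430:520,::-1];b=f["color"][150:310,220:400,::-1]
cv2.imwrite("pics/b.png",cv2.resize(np.hstack([a,b]),None,fx=2.9,fy=2.9,interpolation=cv2.INTER_CUBIC))
f=dict(np.load("f_side.npz"));
a=f["color"][360:480,260:420,::-1];b=f["color"][195:315,260:420,::-1]
cv2.imwrite("pics/c.png",cv2.resize(np.hstack([a,b]),None,fx=2.5,fy=2.5,interpolation=cv2.INTER_CUBIC))
E
```

```text
top crown_die 0.56 [475. 275. 489. 284.] [ 0.4771 -0.3047  0.0757] zmax [0.0502 0.0877]
top crown_die 0.53 [242. 230. 265. 294.] [0.5599 0.2543 0.0362] zmax [0.0303 0.0421]
top rack 0.97 [456. 216. 493. 294.] [ 0.5388 -0.2905  0.0414] zmax [0.0129 0.0459]
top stand 0.97 [320. 165. 381. 254.] [0.6451 0.0086 0.0126] zmax [0.0077 0.0643]
top stand 0.39 [234. 220. 273. 301.] [0.4969 0.2509 0.0062] zmax [0.001  0.0338]
top loupe 0.91 [297. 293. 332. 357.] [0.4009 0.0947 0.0104] zmax [0.0048 0.0166]
top loupe 0.82 [240. 229. 262. 288.] [0.5602 0.2544 0.0362] zmax [0.0298 0.0421]
top loupe 0.8 [201. 142. 240. 198.] [0.7246 0.3488 0.0099] zmax [0.004  0.0164]
top loupe 0.72 [164. 226. 210. 277.] [0.5192 0.4364 0.0103] zmax [0.0044 0.0161]
top loupe_rest 0.9 [235. 222. 267. 300.] [0.4993 0.2511 0.0061] zmax [0.0014 0.0234]
top loupe_rest 0.19 [471. 223. 484. 232.] [ 0.5976 -0.2915  0.0756] zmax [0.0548 0.0879]
top socket 0.71 [322. 166. 382. 250.] [0.648  0.008  0.0127] zmax [0.0081 0.0643]
side crown_die 0.74 [284. 410. 304. 436.] [ 0.4776 -0.3165  0.0733] zmax [0.047 0.086]
side rack 0.7 [2
[... 302 characters left out ...]
.0021 0.0137]
side loupe 0.64 [202. 270. 271. 292.] [0.3933 0.096  0.0077] zmax [0.0016 0.0131]
side loupe 0.59 [268. 219. 335. 231.] [0.5426 0.2534 0.0342] zmax [0.0285 0.0396]
side loupe_rest 0.9 [269. 223. 337. 241.] [0.5085 0.2441 0.0047] zmax [0.0001 0.0221]
side loupe_rest 0.63 [270. 220. 332. 232.] [0.5415 0.2535 0.034 ] zmax [0.0271 0.0396]
side loupe_rest 0.22 [400. 375. 470. 405.] [ 0.7051 -0.2528  0.0167] zmax [0.0052 0.02  ]
side focus_mark 0.55 [394. 220. 406. 230.] [0.7093 0.0325 0.1644] zmax [0.1563 0.1675]
side focus_mark 0.35 [378. 222. 396. 252.] [0.7212 0.1655 0.037 ] zmax [0.0056 0.0599]
side socket 0.26 [285. 410. 304. 437.] [ 0.4768 -0.3163  0.0727] zmax [0.0441 0.0858]
```

View pics/b.png

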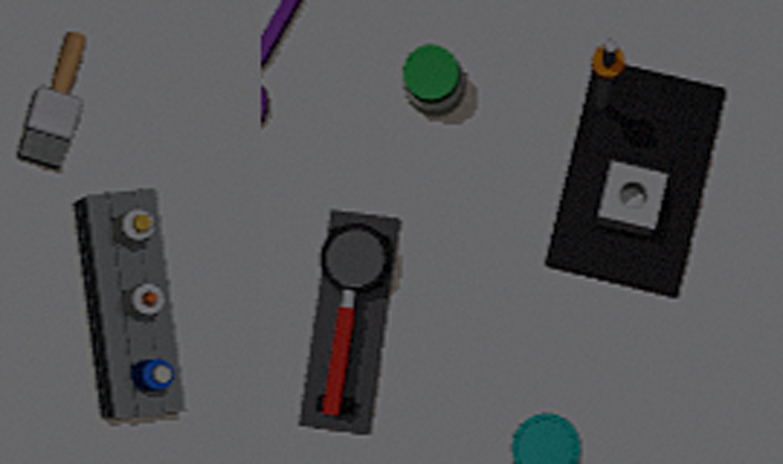

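View pics/c.png

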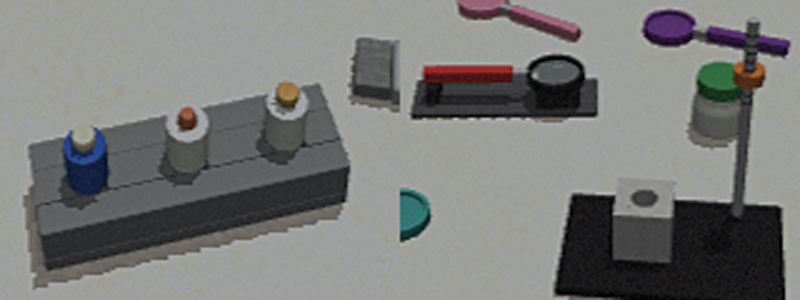

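The crops confirm the blue sleeve with ivory crown at the near rack end, and the red-handled loupe on the dark rest. Next, a more precise geometry fit.

```bash
cat > meas.py <<'E'
from h import *
def rect(W,zlo,zhi,c,r,mask=None):
    m=(W[...,2]>zlo)&(W[...,2]<zhi)&(np.hypot(W[...,0]-c[0],W[...,1]-c[1])<r)
    if mask is not None: m&=mask
    p=W[m]
    R=cv2.minAreaRect((p[:,:2]*1000).astype(np.float32)); return R,len(p),np.median(p[:,2])
def blob(f,W,m,r=None):
    p=W[m&~np.isnan(W[...,0])]; return p
def hsv(f): return cv2.cvtColor(f["color"],cv2.COLOR_RGB2HSV).astype(int)
def all(f):
    W=cloud(f);H=hsv(f);h,s,v=H[...,0],H[...,1],H[...,2]
    print("rack",rect(W,.037,.047,(.538,-.29),.13))
    print("base",rect(W,.008,.017,(.65,.0),.14))
    print("block",rect(W,.055,.07,(.64,.01),.05))
    def near(c,r): return np.hypot(W[...,0]-c[0],W[...,1]-c[1])<r
    m=near((.477,-.305),.05)&(h>105)&(h<130)&(s>120); p=W[m];t=p[p[:,2]>np.nanmax(p[:,2])-.006]
    print("blue",p.mean(0).round(4),len(p),np.nanpercentile(p[:,2],[2,98]).round(4),"top",t.mean(0).round(4))
    m=near((.477,-.305),.04)&(W[...,2]>.079);p=W[m];print("crown",p.mean(0).round(4),len(p),p[:,2].max(), (p.max(0)+p.min(0))/2)
    m=near((.55,.25),.12)&((h<8)|(h>172))&(s>120);p=W[m];print("red",rect(W,.02,.05,(.55,.25),.12,m))
    m=near((.71,.04),.05)&(h>5)&(h<22)&(s>140)&(W[...,2]>.1);p=W[m];print("orange",p.mean(0).round(4),p.min(0).round(4),p.max(0).round(4),len(p))
    m=near((.60,.25),.06)&(W[...,2]>.028)&(W[...,2]<.05)&~(((h<8)|(h>172))&(s>120));p=W[m];print("ring",rect(W,.03,.045,(.6,.25),.06,~(((h<8)|(h>172))&(s>120))))
if __name__=="__main__":
    for n in("top","side"):
        print(n);all(dict(np.load(f"f_{n}.npz")))
E
python3 meas.py
```

```text
top
rack (((539.3700561523438, -302.38897705078125), (190.0709686279297, 62.094512939453125), 6.163452625274658), 1469, np.float64(0.04196589170416476))
base (((662.2546997070312, -28.829368591308594), (184.03826904296875, 230.590576171875), 76.8703384399414), 2725, np.float64(0.01211998219119792))
block (((625.5958862304688, 12.937173843383789), (47.845638275146484, 49.11225128173828), 76.06024932861328), 333, np.float64(0.06185112479326338))
blue [ 0.4772 -0.3038  0.0666] 104 [0.0413 0.0781] top [ 0.4785 -0.3067  0.0766]
crown [ 0.4785 -0.3082  0.086 ] 34 0.08979801372773144 [ 0.48041008 -0.30791625  0.08455065]
red (((515.1751708984375, 253.69155883789062), (50.32389831542969, 152.47877502441406), 87.08060455322266), 226, np.float64(0.03943206601290161))
orange [0.7103 0.0395 0.1669] [0.7013 0.0287 0.1232] [0.7253 0.0511 0.2051] 74
ring (((573.07568359375, 248.37429809570312), (59.736839294433594, 57.62141418457031), 46.44232940673828), 436, np.float64(0.035042687107324944))
side
rack (((538.2999267578125, -302.7298583984375), (190.01980590820312, 62.71449661254883), 6.34381484985
[... 186 characters left out ...]
6))
block (((623.9852294921875, 12.786676406860352), (52.005123138427734, 48.56233596801758), 75.03237915039062), 358, np.float64(0.06059448364470377))
blue [ 0.4776 -0.3169  0.0641] 312 [0.042  0.0766] top [ 0.4773 -0.3133  0.0759]
crown [ 0.4766 -0.3108  0.0846] 86 0.08904061666191398 [ 0.47646229 -0.30985345  0.08429511]
red (((518.0551147460938, 258.69903564453125), (159.6667938232422, 25.867673873901367), 0.7406982183456421), 246, np.float64(0.03689515994376091))
orange [0.7109 0.0324 0.1627] [0.7002 0.0249 0.1531] [0.7235 0.0486 0.1716] 96
ring (((571.6378173828125, 248.11972045898438), (59.483619689941406, 59.15148162841797), 57.125152587890625), 282, np.float64(0.033382192861582116))
```

```bash
cat > plan.py <<'E'
import sys
from h import *
def plan(x,y,z,yaw=None):
    s=arm.get_state();p=s["eef_pos"];psi=s["ee_rot"][2]
    d=np.array([x,y,z])-p
    from scipy.spatial.transform import Rotation as Ro
    R=Ro.from_euler("xyz",s["ee_rot"]).as_matrix()
    t=R.T@d; turn=0 if yaw is None else -((yaw-psi+np.pi)%(2*np.pi)-np.pi)
    print("now",p.round(4),s["ee_rot"].round(4),"w",round(s["width"],4),"F",s["force"].round(1),"t",round(s["t"],2))
    print("tool shift",t.round(4),"turn",round(turn,4))
if __name__=="__main__": plan(*[float(a) for a in sys.argv[1:]])
E
python3 plan.py 0.45 -0.312 0.2 -3.033
```

```text
now [ 0.1753 -0.6518  0.2266] [-3.1416  0.     -2.8788] w 0.0877 F [0.1 0.9 0.2] t 0.95
tool shift [-0.3535  0.2568  0.0266] turn 0.1542
```

Request:
apply_moves(
  moves=[
    [1,-0.027,0.02,0.002,0],
    [1,-0.03,0.022,0.002,0],
    [1,-0.03,0.022,0.002,0],
    [1,-0.03,0.022,0.002,0],
    [1,-0.03,0.022,0.002,0],
    [1,-0.03,0.022,0.002,0],
    [1,-0.03,0.022,0.002,0],
    [1,-0.03,0.022,0.002,0],
    [1,-0.03,0.021,0.002,0],
    [1,-0.03,0.021,0.002,0],
    [1,-0.03,0.021,0.002,0],
    [1,-0.0265,0.02,0.0046,0],
  ],
)

```text
t: 1.95
eef_pos: [0.4515, -0.3103, 0.2007]
ee_rot: [-3.141, 0.001, -2.878]
force: [0.2, 0.1, -0.6]
width: 0.0876
```

Request:
apply_moves(
  moves=[
    [1,0,0,0,0.08],
    [1,0,0,0,0.074],
    [1,0,0,0,0],
    [1,0,0,0,0],
  ],
)

```text
t: 2.28
eef_pos: [0.45, -0.3117, 0.2001]
ee_rot: [-3.141, 0.0, -3.03]
force: [-0.5, -0.4, 0.6]
width: 0.0875
```

```bash
python3 plan.py 0.477 -0.309 0.2 -3.033; python3 - <<'E'
from h import *
f=eyes.grab_frame("wrist");np.savez("f_w1.npz",**f);save(f,"w1.png")
print(proj(f,[.477,-.309,.087]))
E
```

```text
now [ 0.45   -0.3117  0.2001] [-3.1415e+00  2.0000e-04 -3.0302e+00] w 0.0875 F [-0.5 -0.4  0.6] t 2.28
tool shift [-0.0271 -0.0003  0.0001] turn 0.0028
[318.15366973 267.51437758]
```

View pics/w1.png

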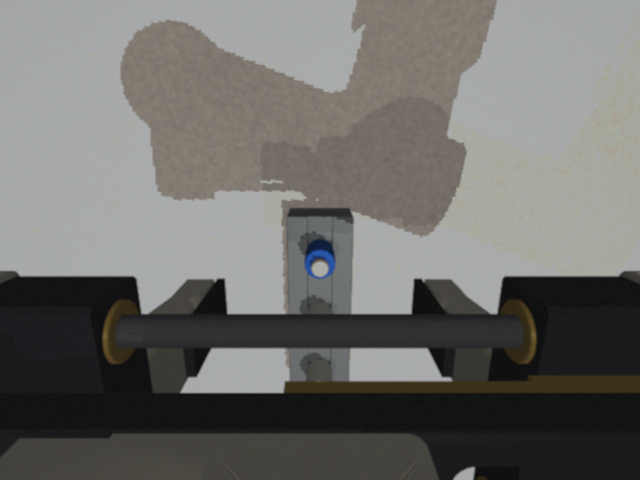

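```bash
python3 - <<'E'
from h import *; from meas import *
f=dict(np.load("f_w1.npz"));W=cloud(f)
m=np.hypot(W[...,0]-.477,W[...,1]+.309)<.03
t=m&(W[...,2]>.083);p=W[t];print("crown",len(p),((p.max(0)+p.min(0))/2).round(4),p.mean(0).round(4),(p.max(0)-p.min(0)).round(4))
v,u=np.nonzero(t);print((u.min()+u.max())/2,(v.min()+v.max())/2, ray(f,(u.min()+u.max())/2,(v.min()+v.max())/2,.087).round(4))
print("rack",rect(W,.037,.047,(.50,-.305),.1))
E
```

```text
crown 235 [ 0.4782 -0.3079  0.0855] [ 0.4778 -0.3081  0.086 ] [0.0136 0.0138 0.0049]
319.5 268.0 [ 0.4773 -0.3079  0.087 ]
rack (((521.7850341796875, -303.442626953125), (153.78567504882812, 60.11310577392578), 6.156336784362793), 6128, np.float64(0.04133513397111244))
```

```bash
python3 plan.py 0.4775 -0.3083 0.048 -3.033
```

```text
now [ 0.4499 -0.3119  0.2001] [-3.1415e+00  2.0000e-04 -3.0304e+00] w 0.0876 F [ 0.3  0.2 -0.3] t 2.33
tool shift [-0.0278  0.0005  0.1521] turn 0.0026
```

Request:
apply_moves(
  moves=[
    [1,-0.014,0,0.01,0],
    [1,-0.0138,0.0005,0.02,0.002],
    [1,0,0,0.025,0],
    [1,0,0,0.025,0],
    [1,0,0,0.025,0],
    [1,0,0,0.02,0],
    [1,0,0,0.015,0],
    [1,0,0,0.0121,0],
    [1,0,0,0,0],
  ],
)

```text
t: 3.08
eef_pos: [0.4755, -0.3083, 0.0453]
ee_rot: [3.14, -0.004, -3.034]
force: [0.6, 1.7, -0.2]
width: 0.0878
```

```bash
python3 plan.py 0.4775 -0.3083 0.048 -3.033; python3 - <<'E'
from h import *
f=eyes.grab_frame("side");save(f,"s2.png",(240,300,440,480),3.3)
E
```

```text
now [ 0.4755 -0.3083  0.0453] [ 3.1398 -0.0039 -3.0345] w 0.0878 F [ 0.6  1.7 -0.2] t 3.08
tool shift [-0.0019 -0.0002 -0.0027] turn -0.0015
```

View pics/s2.png

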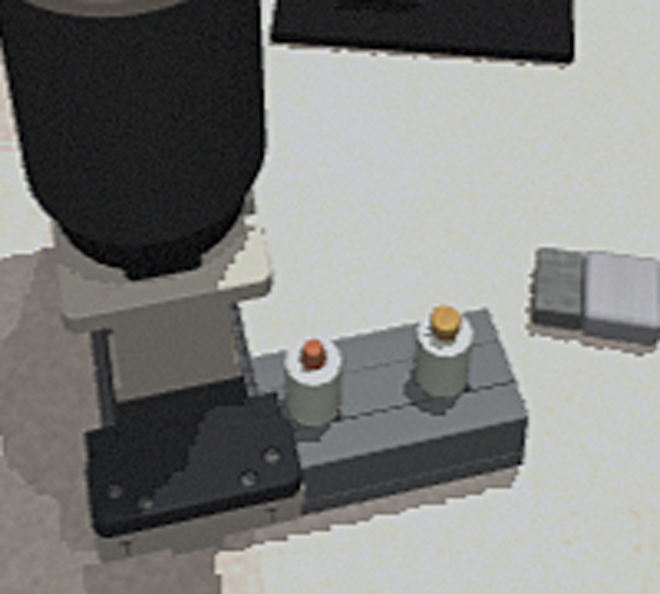

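The hand is over the blue die at the near end of the rack and clear of the stump die at crop (313,385). I'll let it settle, then close gently.

Request:
apply_moves(
  moves=[
    [1,0,0,0,0],
    [1,0,0,0,0],
  ],
  newtons=15,
)

```text
t: 3.3
eef_pos: [0.4781, -0.3088, 0.0489]
ee_rot: [-3.141, 0.002, -3.034]
force: [-0.0, -0.0, 0.0]
width: 0.0876
```

Request:
apply_moves(
  moves=[
    [0.2,0,0,0,0],
    [-0.1,0,0,0,0],
    [-0.3,0,0,0,0],
    [-0.4,0,0,0,0],
    [-0.5,0,0,0,0],
    [-1,0,0,0,0],
    [-1,0,0,0,0],
    [-1,0,0,0,0],
    [-1,0,0,0,0],
  ],
)

```text
t: 4.05
eef_pos: [0.4775, -0.3083, 0.0478]
ee_rot: [3.142, -0.0, -3.035]
force: [0.3, 0.3, 0.5]
width: 0.0332
```

Request:
apply_moves(
  moves=[
    [-1,0,0,0,0],
    [-1,0,0,0,0],
    [-1,0,0,0,0],
    [-1,0,0,0,0],
  ],
  newtons=25,
)

```text
t: 4.38
eef_pos: [0.4775, -0.3082, 0.0478]
ee_rot: [3.142, -0.0, -3.035]
force: [-0.4, -0.0, 0.7]
width: 0.0253
```

Request:
apply_moves(
  moves=[
    [-1,0,0,-0.004,0],
    [-1,0,0,-0.008,0],
    [-1,0,0,-0.012,0],
    [-1,0,0,-0.015,0],
    [-1,0,0,-0.02,0],
    [-1,0,0,-0.02,0],
    [-1,0,0,-0.018,0],
    [-1,0,0,-0.012,0],
    [-1,0,0,-0.003,0],
    [-1,0,0,0,0],
    [-1,0,0,0,0],
  ],
)

```text
t: 5.3
eef_pos: [0.4772, -0.3081, 0.1596]
ee_rot: [3.141, -0.0, -3.035]
force: [-0.8, 0.4, -1.1]
width: 0.025
```

```bash
python3 plan.py 0.620 0.0065 0.16 2.915; python3 - <<'E'
from h import *
f=eyes.grab_frame("wrist");np.savez("f_w2.npz",**f);save(f,"w2.png")
E
```

```text
now [ 0.4772 -0.3081  0.1596] [ 3.1412e+00 -1.0000e-04 -3.0350e+00] w 0.025 F [-0.8  0.4 -1.1] t 5.3
tool shift [-0.1755  0.2976 -0.0003] turn 0.3332
```

View pics/w2.png

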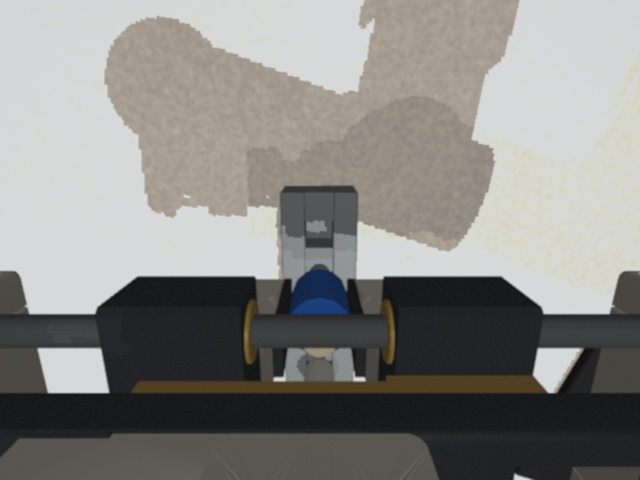

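Blue die held upright at (320,300) and its pocket is empty. Moving short of the stand to view the socket.

```bash
python3 plan.py 0.575 0.024 0.17 2.915
```

```text
now [ 0.4769 -0.308   0.1591] [ 3.1409e+00 -1.0000e-03 -3.0350e+00] w 0.0257 F [ 0.1  0.  -1.7] t 5.35
tool shift [-0.1328  0.3197 -0.0108] turn 0.3332
```

Request:
apply_moves(
  moves=[
    [-1,-0.006,0.014,-0.001,0],
    [-1,-0.012,0.028,-0.001,0],
    [-1,-0.013,0.032,-0.001,0],
    [-1,-0.013,0.032,-0.001,0],
    [-1,-0.013,0.032,-0.001,0],
    [-1,-0.013,0.032,-0.001,0],
    [-1,-0.013,0.032,-0.001,0],
    [-1,-0.013,0.032,-0.001,0],
    [-1,-0.013,0.032,-0.001,0],
    [-1,-0.012,0.028,-0.001,0],
    [-1,-0.008,0.018,-0.001,0],
    [-1,-0.004,0.008,0,0],
  ],
)

```text
t: 6.35
eef_pos: [0.5759, 0.0265, 0.1698]
ee_rot: [-3.141, -0.001, -3.033]
force: [0.0, -0.9, -0.6]
width: 0.0256
```

Request:
apply_moves(
  moves=[
    [-1,0,0,0,0.04],
    [-1,0,0,0,0.08],
    [-1,0,0,0,0.09],
    [-1,0,0,0,0.08],
    [-1,0,0,0,0.043],
    [-1,0,0,0,0],
    [-1,0,0,0,0],
    [-1,0,0,0,0],
  ],
)

```text
t: 7.02
eef_pos: [0.5754, 0.0237, 0.1703]
ee_rot: [-3.141, -0.001, 2.917]
force: [-1.4, -0.5, -0.1]
width: 0.0256
```

```bash
python3 - <<'E'
from h import *; from meas import *
f=eyes.grab_frame("wrist");np.savez("f_w3.npz",**f);save(f,"w3.png")
W=cloud(f);print(proj(f,[.625,.0128,.062]))
print("block",rect(W,.056,.068,(.625,.0128),.05))
E
python3 plan.py 0.625 0.0128 0.12 2.915
```

```text
[318.84371388 298.0527689 ]
block (((610.581787109375, 17.877328872680664), (47.474552154541016, 17.64845085144043), 77.54635620117188), 425, np.float64(0.06109039069861061))
now [0.5754 0.0238 0.1705] [-3.1413e+00 -6.0000e-04  2.9165e+00] w 0.0252 F [-0.3 -0.2  0. ] t 7.07
tool shift [-0.0508  0.0003  0.0504] turn 0.0015
```

View pics/w3.png

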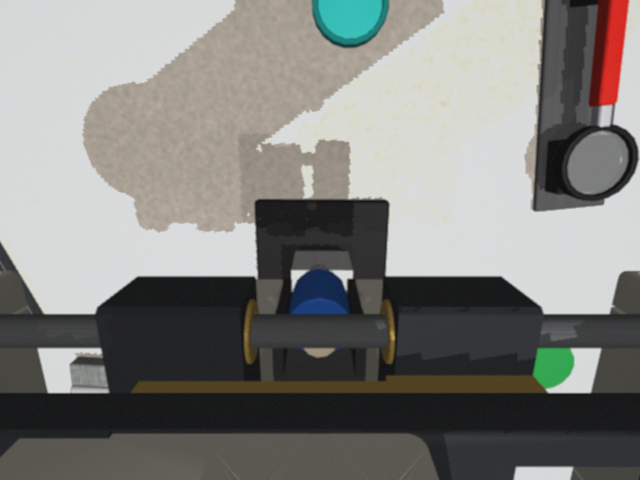

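Request:
apply_moves(
  moves=[
    [-1,-0.01,0,0,0],
    [-1,-0.02,0,0,0],
    [-1,-0.015,0,0,0],
    [-1,-0.006,0,0,0],
    [-1,0,0,0,0],
    [-1,0,0,0,0],
    [-1,0,0,0,0],
  ],
)

```text
t: 7.65
eef_pos: [0.6247, 0.0126, 0.1706]
ee_rot: [-3.141, -0.001, 2.915]
force: [0.4, -0.1, -0.2]
width: 0.0255
```

```bash
python3 - <<'E'
from h import *; from meas import *
f=eyes.grab_frame("wrist");np.savez("f_w4.npz",**f);save(f,"w4.png",(220,160,420,310),4)
W=cloud(f);print(proj(f,[.625,.0128,.062]))
print("block",rect(W,.056,.068,(.625,.0128),.05))
f=eyes.grab_frame("side");np.savez("f_s4.npz",**f);save(f,"s4.png",(300,170,460,330),3.7)
E
python3 plan.py 0.625 0.0128 0.12 2.915
```

```text
[318.55898311 236.40611687]
block (((625.9228515625, 14.433923721313477), (48.07405471801758, 48.4116096496582), 77.19865417480469), 3300, np.float64(0.061254168715664026))
now [0.6248 0.0127 0.171 ] [ 3.1415 -0.      2.9157] w 0.0254 F [ 0.1 -0.4 -0.2] t 7.75
tool shift [-0.0002  0.0001  0.051 ] turn 0.0007
```

View pics/w4.png

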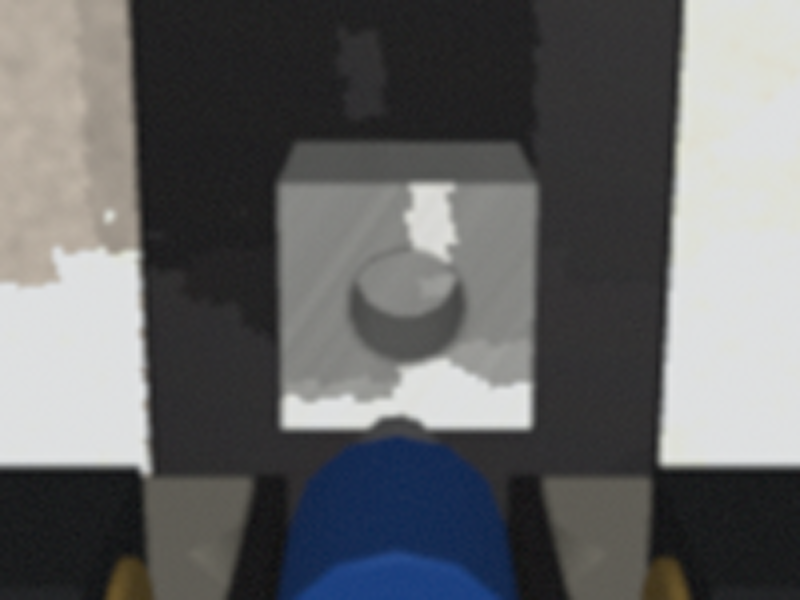

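View pics/s4.png

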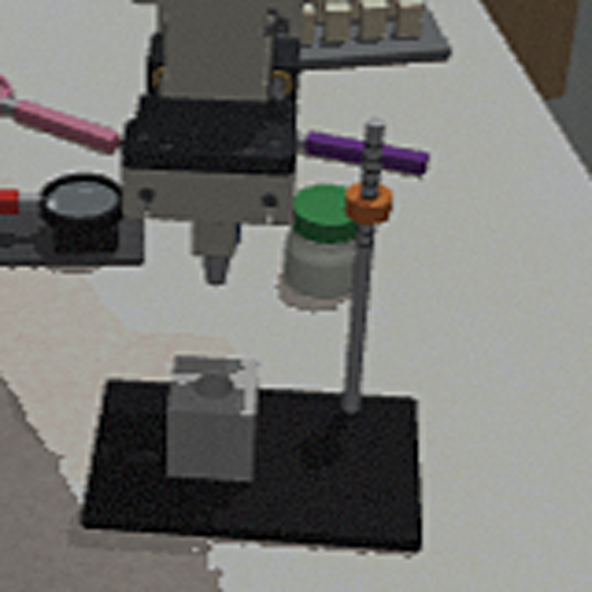

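Hole centre is at wrist pixel (321.8,236.3), block centre agrees to about 1.5 mm with the top camera. I'll correct about 1 mm laterally and descend to just above the mouth.

```bash
python3 plan.py 0.6256 0.0138 0.101 2.915
```

```text
now [0.6248 0.0127 0.171 ] [ 3.1415 -0.      2.9157] w 0.0254 F [ 0.1 -0.4 -0.2] t 7.75
tool shift [-0.0005  0.0012  0.07  ] turn 0.0007
```

Request:
apply_moves(
  moves=[
    [-1,-0.0005,0.0012,0.01,0],
    [-1,0,0,0.02,0],
    [-1,0,0,0.02,0],
    [-1,0,0,0.014,0],
    [-1,0,0,0.005,0],
    [-1,0,0,0,0],
    [-1,0,0,0,0],
    [-1,0,0,0,0],
  ],
)

```text
t: 8.42
eef_pos: [0.6268, 0.0139, 0.1029]
ee_rot: [3.141, 0.002, 2.916]
force: [1.2, 0.8, -0.3]
width: 0.0257
```

```bash
python3 - <<'E'
from h import *
f=eyes.grab_frame("wrist");save(f,"w5.png",(220,160,420,310),4)
f=eyes.grab_frame("side");np.savez("f_s5.npz",**f);save(f,"s5.png",(320,230,440,320),6)
E
python3 plan.py 0.6256 0.0138 0.068 2.915
```

```text
now [0.6268 0.0139 0.103 ] [3.1407e+00 1.7000e-03 2.9156e+00] w 0.0257 F [-0.1 -0.7 -1.3] t 8.52
tool shift [ 0.0012 -0.0004  0.035 ] turn 0.0006
```

View pics/w5.png

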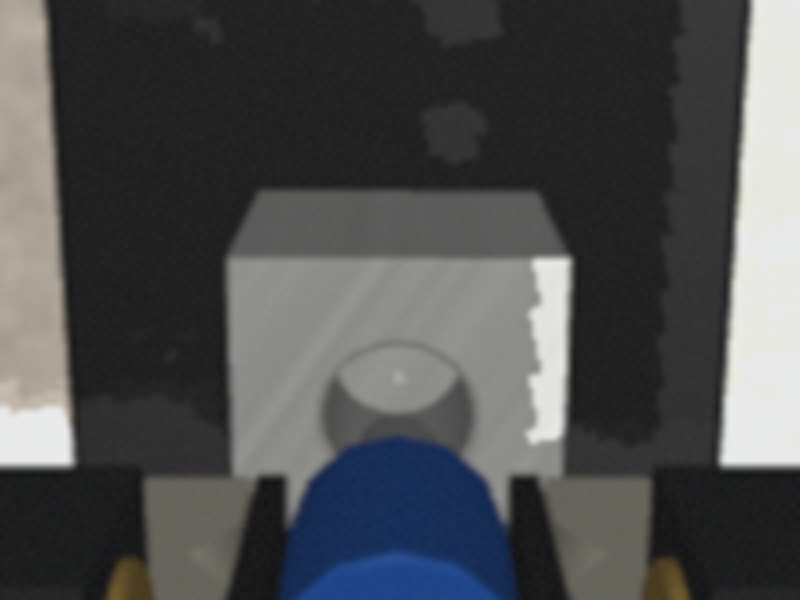

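View pics/s5.png

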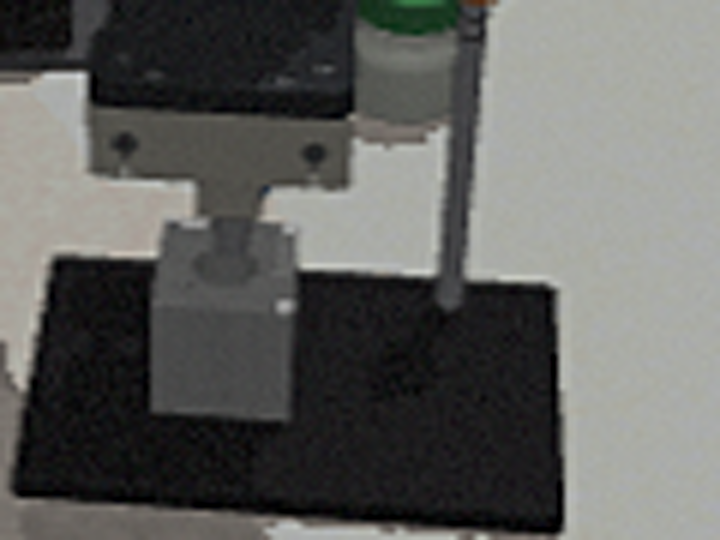

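Request:
apply_moves(
  moves=[
    [-1,0,0,0,0],
    [-1,0,0,0,0],
    [-1,0,0,0,0],
  ],
)

```text
t: 8.77
eef_pos: [0.6262, 0.0137, 0.1023]
ee_rot: [3.141, 0.001, 2.915]
force: [-0.7, 0.1, -0.2]
width: 0.0256
```

```bash
python3 - <<'E'
from h import *
f=eyes.grab_frame("side");save(f,"s6.png",(320,230,440,320),6)
E
python3 plan.py 0.6256 0.0138 0.068 2.915
```

```text
now [0.6262 0.0137 0.1021] [3.1413e+00 4.0000e-04 2.9154e+00] w 0.0253 F [-0.2 -0.4 -0.7] t 8.82
tool shift [ 0.0006 -0.      0.0341] turn 0.0004
```

View pics/s6.png

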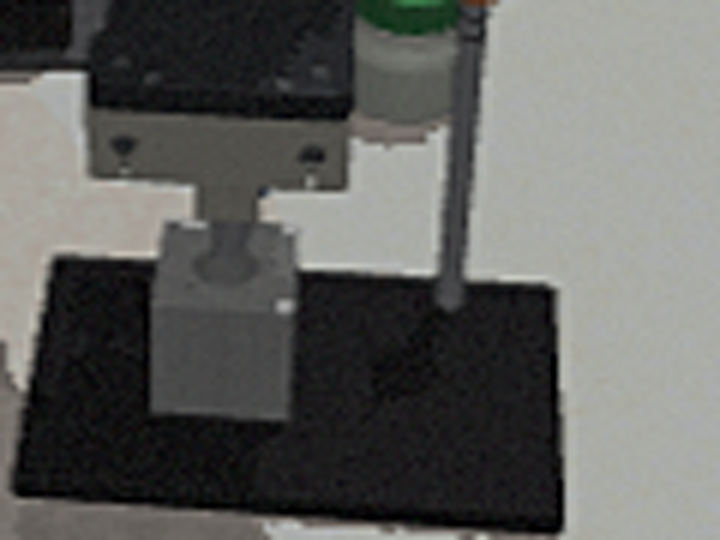

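Request:
apply_moves(
  moves=[
    [-1,0.0005,0,0.003,0],
    [-1,0,0,0.004,0],
    [-1,0,0,0.004,0],
    [-1,0,0,0.004,0],
    [-1,0,0,0.003,0],
    [-1,0,0,0,0],
    [-1,0,0,0,0],
  ],
)

```text
t: 9.4
eef_pos: [0.6255, 0.0137, 0.0835]
ee_rot: [-3.141, -0.001, 2.915]
force: [0.2, -0.1, -0.3]
width: 0.0255
```

Request:
apply_moves(
  moves=[
    [-1,0,0,0.003,0],
    [-1,0,0,0.003,0],
    [-1,0,0,0.003,0],
    [-1,0,0,0.002,0],
    [-1,0,0,0.001,0],
    [-1,0,0,0,0],
    [-1,0,0,0,0],
    [-1,0,0,0,0],
  ],
)

```text
t: 10.07
eef_pos: [0.6257, 0.0138, 0.072]
ee_rot: [3.142, 0.0, 2.915]
force: [0.1, 0.4, -0.9]
width: 0.0258
```

```bash
python3 - <<'E'
from h import *
f=eyes.grab_frame("side");save(f,"s7.png",(320,230,440,320),6)
f=eyes.grab_frame("wrist");save(f,"w7.png",(220,160,420,310),4)
E
python3 plan.py 0.6252 0.0138 0.068 2.915
```

```text
now [0.6257 0.0138 0.072 ] [3.1414e+00 3.0000e-04 2.9154e+00] w 0.0254 F [ 0.1  0.1 -0.1] t 10.17
tool shift [ 0.0005 -0.0001  0.004 ] turn 0.0004
```

View pics/s7.png

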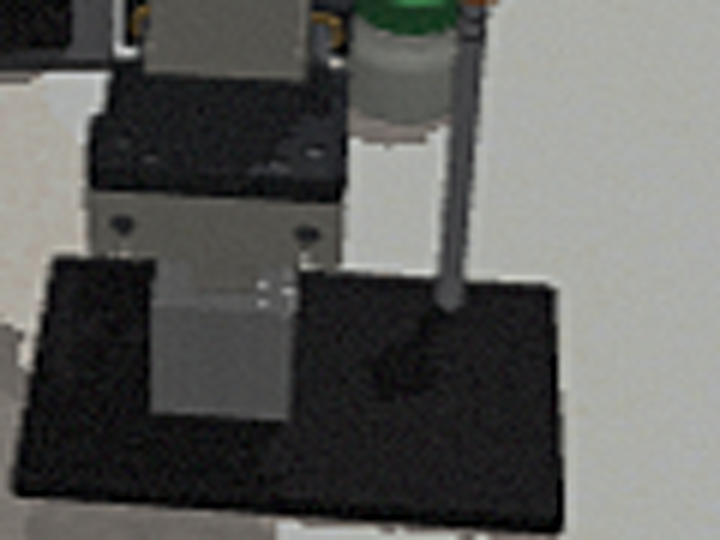

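View pics/w7.png

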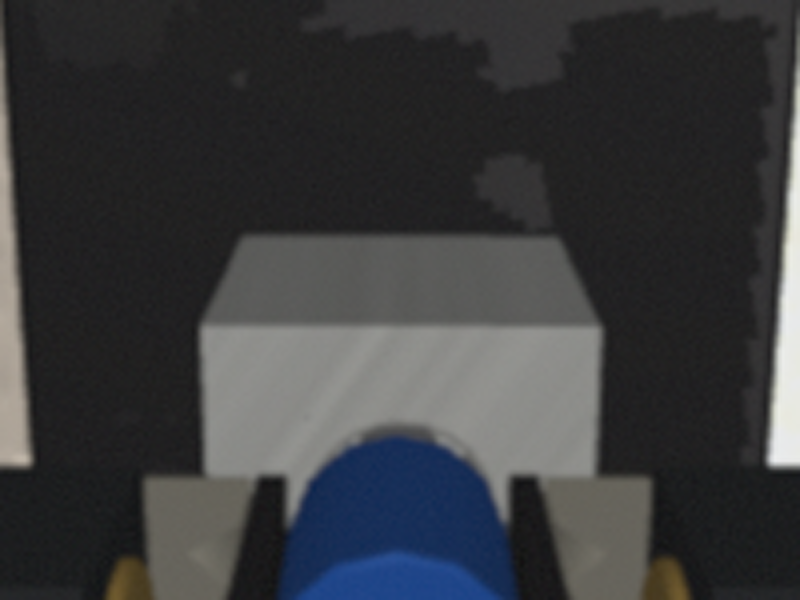

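The stem is in the hole, concentric, with no force. Last 4 mm in small steps.

Request:
apply_moves(
  moves=[
    [-1,0,0,0.001,0],
    [-1,0,0,0.001,0],
    [-1,0,0,0.001,0],
    [-1,0,0,0,0],
    [-1,0,0,0,0],
    [-1,0,0,0,0],
  ],
)

```text
t: 10.67
eef_pos: [0.6256, 0.0138, 0.0688]
ee_rot: [-3.142, -0.0, 2.915]
force: [0.5, 0.1, -0.2]
width: 0.0254
```

Request:
apply_moves(
  moves=[
    [-1,0,0,0.0007,0],
    [-1,0,0,0,0],
    [-1,0,0,0,0],
    [-1,0,0,0,0],
  ],
)

```text
t: 11.0
eef_pos: [0.6256, 0.0138, 0.0681]
ee_rot: [-3.142, -0.0, 2.915]
force: [0.1, 0.1, -1.1]
width: 0.0256
```

Request:
apply_moves(
  moves=[
    [-1,0,0,0.0004,0],
    [-1,0,0,0,0],
    [-1,0,0,0,0],
    [-1,0,0,0,0],
  ],
)

```text
t: 11.33
eef_pos: [0.6257, 0.0138, 0.0679]
ee_rot: [3.142, 0.0, 2.915]
force: [0.3, -0.7, 0.4]
width: 0.0254
```

Request:
apply_moves(
  moves=[
    [-1,0,0,0.0004,0],
    [-1,0,0,0,0],
    [-1,0,0,0,0],
    [-1,0,0,0,0],
  ],
)

```text
t: 11.67
eef_pos: [0.6258, 0.0138, 0.0678]
ee_rot: [3.142, 0.0, 2.916]
force: [-1.8, -0.3, 5.6]
width: 0.0254
```

There is 5.6 N of upward contact at z 0.0678, as expected when seated. Opening gradually.

Request:
apply_moves(
  moves=[
    [-0.35,0,0,0,0],
    [-0.3,0,0,0,0],
    [-0.2,0,0,0,0],
    [-0.1,0,0,0,0],
    [0.05,0,0,0,0],
    [0.2,0,0,0,0],
    [0.2,0,0,0,0],
    [0.2,0,0,0,0],
  ],
)

```text
t: 12.33
eef_pos: [0.6256, 0.0138, 0.0673]
ee_rot: [-3.142, -0.0, 2.915]
force: [0.0, 0.1, 0.4]
width: 0.052
```

Request:
apply_moves(
  moves=[
    [0.2,0,0,-0.005,0],
    [0.2,0,0,-0.015,0],
    [0.2,0,0,-0.02,0],
    [0.2,0,0,-0.025,0],
    [0.2,0,0,-0.025,0],
    [0.2,0,0,-0.025,0],
    [0.2,0,0,-0.015,0],
    [0.2,0,0,-0.005,0],
    [0.2,0,0,0,0],
    [0.2,0,0,0,0],
  ],
)

```text
t: 13.17
eef_pos: [0.6252, 0.0138, 0.2019]
ee_rot: [3.141, -0.0, 2.915]
force: [-0.6, -0.1, -0.8]
width: 0.0525
```

```bash
python3 - <<'E'
from h import *; from meas import *
f=eyes.grab_frame("wrist");np.savez("f_w8.npz",**f);save(f,"w8.png",(220,160,420,310),4)
W=cloud(f)
m=np.hypot(W[...,0]-.6256,W[...,1]-.0138)<.02
p=W[m&(W[...,2]>.1)];print("crown",((p.max(0)+p.min(0))/2).round(4),len(p),np.percentile(p[:,2],[50,90,99]))
print("block",rect(W,.056,.066,(.625,.0128),.05))
f=eyes.grab_frame("side");np.savez("f_s8.npz",**f);save(f,"s8.png",(320,200,440,320),5)
W=cloud(f)
m=np.hypot(W[...,0]-.6256,W[...,1]-.0138)<.02
p=W[m&(W[...,2]>.098)];print("crown side",((p.max(0)+p.min(0))/2).round(4),len(p),p[:,2].max())
E
python3 plan.py 0.6252 0.0138 0.068 2.915
```

```text
crown [0.6262 0.0138 0.1043] 303 [0.10606514 0.10696109 0.10751833]
block (((626.0758056640625, 14.284479141235352), (48.16200256347656, 48.67850875854492), 76.98186492919922), 2153, np.float64(0.061287123855169656))
crown side [0.6219 0.0086 0.2273] 56 0.35640724175970134
now [0.6248 0.0137 0.2009] [-3.1408e+00 -2.1000e-03  2.9152e+00] w 0.0522 F [ 0.   0.1 -0.3] t 13.27
tool shift [-0.0006  0.0003  0.1329] turn 0.0002
```

View pics/w8.png

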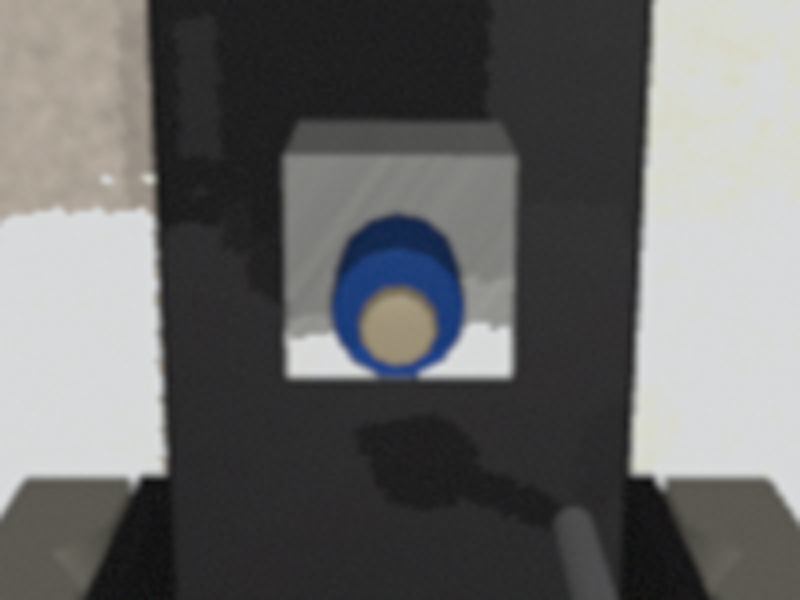

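View pics/s8.png

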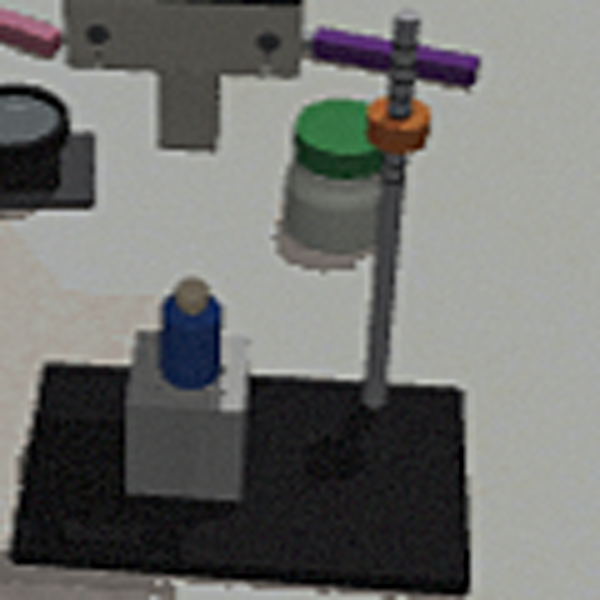

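Crown top is at 0.107, exactly the seated height, at xy (0.626,0.0138). Next, fit the collar height by silhouette.

```bash
cat > collar.py <<'E'
from h import *
from scipy.optimize import least_squares
th=np.linspace(0,2*np.pi,60)
def sil(f,x,y,z,r=.013,h=.006):
    P=[proj(f,[x+r*np.cos(t),y+r*np.sin(t),z+s*h]) for t in th for s in(-1,1)]
    return cv2.convexHull(np.array(P,np.float32))
def run(name,f):
    hsv=cv2.cvtColor(f["color"],cv2.COLOR_RGB2HSV).astype(int)
    c=proj(f,[.713,.0387,.165]); yy,xx=np.mgrid[0:480,0:640]
    m=(hsv[...,0]>3)&(hsv[...,0]<24)&(hsv[...,1]>120)&(np.hypot(xx-c[0],yy-c[1])<25)
    v,u=np.nonzero(m);hull=cv2.convexHull(np.stack([u,v],1).astype(np.float32)).astype(np.int32)
    H=np.zeros((480,640),np.uint8);cv2.fillPoly(H,[hull],1)
    M=cv2.moments(H,True);o=np.array([M["m10"]/M["m00"],M["m01"]/M["m00"]])
    def cen(z,x=.713,y=.0387):
        q=sil(f,x,y,z);m=cv2.moments(q);return np.array([m["m10"],m["m01"]])/m["m00"],m["m00"]
    r=least_squares(lambda p:cen(p[0],.713,.0387)[0]-o,[.165])
    print(name,"obs",o.round(2),"area",H.sum(),cen(r.x[0])[1],"z",r.x.round(4),"resid",r.fun.round(2), "bbox",u.min(),u.max(),v.min(),v.max(),"hullbbox",sil(f,.713,.0387,r.x[0])[:,0].min(0).round(1),sil(f,.713,.0387,r.x[0])[:,0].max(0).round(1))
if __name__=="__main__":
    for n in ("f_side","f_s4","f_s8","f_top"): run(n,dict(np.load(n+".npz")))
    f=dict(np.load("f_s8.npz"));a=1
    print("post top",proj(f,[.713,.0387,.213]),"base",proj(f,[.713,.0387,.012]),"crown top",proj(f,[.6256,.0138,.107]))
    save(f,"s9.png",(375,190,425,320),4.6)
    import cv2
    c=f["color"][195:260,380:420,::-1];cv2.imwrite("pics/s9.png",cv2.resize(c,None,fx=9,fy=9,interpolation=cv2.INTER_NEAREST))
E
python3 collar.py
```

```text
f_side obs [399.32 224.63] area 114 137.52506131818518 z [0.1594] resid [0.12 0.01] bbox 394 405 220 230 hullbbox [392.8 218.6] [406.2 230.7]
f_s4 obs [399.32 224.63] area 114 137.52506131818518 z [0.1594] resid [0.12 0.01] bbox 394 405 220 230 hullbbox [392.8 218.6] [406.2 230.7]
f_s8 obs [399.32 224.63] area 114 137.52506131818518 z [0.1594] resid [0.12 0.01] bbox 394 405 220 230 hullbbox [392.8 218.6] [406.2 230.7]
f_top obs [344.   179.78] area 581 103.71594015741721 z [0.0896] resid [-5.83 -1.04] bbox 330 361 166 193 hullbbox [332.6 172.8] [343.7 184.7]
post top [401.44859705 201.89172667] base [394.51641877 279.55121266] crown top [358.17813167 256.11173347]
```

View pics/s9.png

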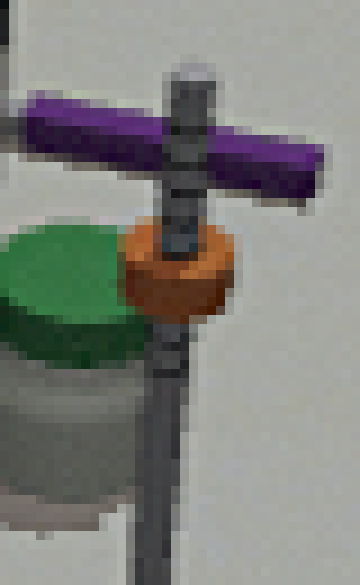

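```bash
python3 - <<'E'
from h import *; from meas import *
f=dict(np.load("f_top.npz"));W=cloud(f);H=hsv(f)
m=(np.hypot(W[...,0]-.713,W[...,1]-.0387)<.03)&(W[...,2]>.1)
for v,u in zip(*np.nonzero(m)): print(v,u,W[v,u].round(4),H[v,u],end=";")
E
python3 plan.py 0.74 0.03 0.285 2.915
```

```text
164 339 [0.7161 0.042  0.2146] [120  13 102];164 340 [0.7162 0.0398 0.214 ] [128  10 103];164 341 [0.716  0.0377 0.215 ] [135   5  96];164 342 [0.7159 0.0356 0.2155] [120  10  98];165 339 [0.7147 0.0419 0.2113] [120   9 111];165 340 [0.7151 0.0397 0.2099] [113   9 109];165 341 [0.7149 0.0375 0.2108] [128  10 103];165 342 [0.7142 0.0355 0.2134] [120   8  99];166 337 [0.7253 0.0443 0.1622] [ 17 155  99];166 338 [0.7235 0.0423 0.1693] [11 97 84];166 339 [0.713  0.0418 0.2095] [108  13 101];166 340 [0.7122 0.0398 0.2129] [113   9 113];166 341 [0.7127 0.0375 0.2107] [108  11 111];166 342 [0.7119 0.0355 0.2139] [170   8  90];167 336 [0.722  0.0467 0.166 ] [ 15 255  95];167 337 [0.7215 0.0445 0.1679] [ 17 252  90];167 338 [0.7128 0.0436 0.2016] [15 36 28];167 339 [0.7108 0.0418 0.2094] [109  27  75];167 340 [0.7102 0.0397 0.2121] [120  12 106];167 341 [0.7089 0.0378 0.2172] [110  17  88];167 342 [0.711  0.0353 0.2091] [ 8 79 61];167 343 [0.7219 0.031  0.1667] [ 17 191  92];168 335 [0.7198 0.0489 0.1657] [ 17 199 105];168 336 [0.7194 0.0467 0.1673] [ 18 250 108];168 337 [0.7197 0.0444 0.1662
[... 3905 characters left out ...]
1667] [ 14 245  78];176 341 [0.7013 0.0355 0.1671] [ 14 255  62];176 342 [0.7015 0.0332 0.1664] [  4 255  21];177 337 [0.7116 0.0424 0.1136] [ 9 71 25];177 338 [0.7093 0.0404 0.1232] [ 13 235  25];177 339 [0.7019 0.0394 0.1547] [  8 255  24];177 340 [0.7013 0.0373 0.1573] [ 11 134  21];178 337 [0.7105 0.0422 0.1082] [120  16  31];178 338 [0.7082 0.0402 0.1181] [90 31 25];178 339 [0.7095 0.0376 0.1124] [102  73  35];178 340 [0.7101 0.0352 0.1102] [125  55  28];179 338 [0.7095 0.0396 0.1023] [80 27 28];179 339 [0.7085 0.0374 0.1066] [143  38  27];now [0.6248 0.0137 0.2009] [-3.1408e+00 -2.1000e-03  2.9152e+00] w 0.0522 F [ 0.   0.1 -0.3] t 13.27
tool shift [-0.1084  0.0417 -0.0843] turn 0.0002
```

The top camera puts the collar's top face at about 0.167, so its centre is about 0.161. The side camera says 0.160 to 0.163. A closer wrist look will settle it.

Request:
apply_moves(
  moves=[
    [0.2,0,0,-0.02,0],
    [0.2,0,0,-0.03,0],
    [0.2,0,0,-0.03,0],
    [0.2,-0.02,0.008,-0.004,0],
    [0.2,-0.03,0.012,0,0],
    [0.2,-0.03,0.012,0,0],
    [0.2,-0.02,0.008,0,0],
    [0.2,-0.008,0.002,0,0],
    [0.2,0,0,0,0],
    [0.2,0,0,0,0],
    [0.2,0,0,0,0],
  ],
)

```text
t: 14.18
eef_pos: [0.7394, 0.0303, 0.2859]
ee_rot: [-3.141, -0.001, 2.915]
force: [-1.4, -0.3, 0.1]
width: 0.0525
```

```bash
python3 - <<'E'
from h import *; from meas import *
f=eyes.grab_frame("wrist");np.savez("f_w9.npz",**f);save(f,"w9.png")
W=cloud(f);H=hsv(f);print(proj(f,[.713,.0387,.165]))
m=(np.hypot(W[...,0]-.713,W[...,1]-.0387)<.025)
o=m&(H[...,0]>5)&(H[...,0]<24)&(H[...,1]>140)&(W[...,2]>.12)
p=W[o];print("orange",len(p),np.percentile(p[:,2],[5,25,50,75,90,97]).round(4),p.min(0).round(4),p.max(0).round(4))
p=W[m&(W[...,2]>.2)];print("posttop",len(p),np.percentile(p[:,2],[10,50,90]).round(4),p.mean(0).round(4))
for c,r in(((.6256,.0138),.02),):
    p=W[(np.hypot(W[...,0]-c[0],W[...,1]-c[1])<r)&(W[...,2]>.103)];print("crown",len(p),((p.max(0)+p.min(0))/2).round(4),np.median(p[:,2]))
E
python3 plan.py 0.74 0.03 0.285 2.915
```

```text
[321.16177988 197.26297003]
orange 2517 [0.1653 0.377  0.3783 0.3793 0.3799 0.3805] [0.7011 0.0137 0.154 ] [0.7244 0.0615 0.3817]
posttop 35116 [0.3677 0.3908 0.4004] [0.7152 0.0377 0.3861]
crown 222 [0.6269 0.014  0.1057] 0.10594975392803802
now [0.7395 0.0303 0.2866] [-3.1416e+00 -1.0000e-04  2.9154e+00] w 0.0525 F [ 0.5  0.8 -0.3] t 14.23
tool shift [-0.0006 -0.0002  0.0016] turn 0.0004
```

View pics/w9.png

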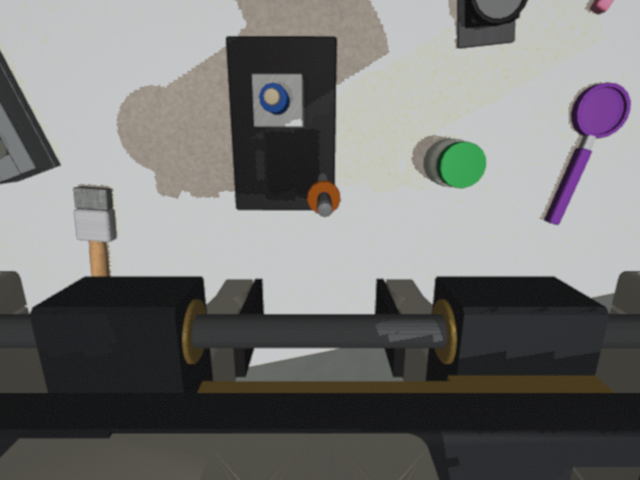

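```bash
python3 - <<'E'
from h import *; from meas import *
f=dict(np.load("f_w9.npz"));W=cloud(f);H=hsv(f)
m=(np.hypot(W[...,0]-.713,W[...,1]-.0387)<.025)&(W[...,2]<.23)
o=m&(H[...,0]>2)&(H[...,0]<24)&(H[...,1]>140)&(W[...,2]>.12)
p=W[o];print("orange",len(p),np.percentile(p[:,2],[5,25,50,75,90,97]).round(4),p.min(0).round(4),p.max(0).round(4))
t=W[o&(W[...,2]>.16)];print("face mean",t[:,2].mean(),len(t), np.histogram(t[:,2],bins=10))
p=W[m&(W[...,2]>.205)];print("posttop",len(p),np.percentile(p[:,2],[10,50,90]).round(4),p.mean(0).round(4))
E
```

```text
orange 566 [0.1628 0.1654 0.166  0.1665 0.1669 0.1675] [0.7011 0.0275 0.154 ] [0.7238 0.0521 0.2108]
face mean 0.16623215677468567 546 (array([118, 421,   1,   0,   2,   0,   2,   1,   0,   1]), array([0.16035821, 0.16539878, 0.17043936, 0.17547993, 0.1805205 ,
       0.18556108, 0.19060165, 0.19564223, 0.2006828 , 0.20572337,
       0.21076395]))
posttop 192 [0.2102 0.212  0.2129] [0.7133 0.0402 0.2115]
```

The collar's top face is at 0.167 after a +1 mm correction taken from the post top, so the lens target is z = 0.161. Next, the loupe.

```bash
python3 plan.py 0.525 0.255 0.22 3.026
```

```text
now [0.7395 0.0303 0.2866] [-3.1416e+00 -1.0000e-04  2.9154e+00] w 0.0525 F [ 0.5  0.8 -0.3] t 14.23
tool shift [0.2594 0.1709 0.0666] turn -0.1106
```

Request:
apply_moves(
  moves=[
    [0.5,0.014,0.01,0,0],
    [0.5,0.026,0.017,0,0],
    [0.5,0.03,0.02,0.003,0],
    [0.5,0.03,0.02,0.006,0],
    [0.5,0.03,0.02,0.008,0],
    [0.5,0.03,0.02,0.01,0],
    [0.5,0.03,0.02,0.01,0],
    [0.5,0.03,0.02,0.01,0],
    [0.5,0.024,0.015,0.01,0],
    [0.5,0.015,0.009,0.01,0],
    [0.5,0,0,0,-0.06],
    [0.5,0,0,0,-0.05],
  ],
)

```text
t: 15.23
eef_pos: [0.5244, 0.2557, 0.2199]
ee_rot: [3.141, 0.0, 3.031]
force: [-0.0, -0.3, 0.4]
width: 0.0656
```

Request:
apply_moves(
  moves=[
    [0.5,0,0,0,0],
    [0.5,0,0,0,0],
    [0.5,0,0,0,0],
    [0.5,0,0,0,0],
  ],
)

```text
t: 15.57
eef_pos: [0.5263, 0.2549, 0.2197]
ee_rot: [3.141, 0.0, 3.024]
force: [-0.3, 0.7, 0.3]
width: 0.0653
```

```bash
cat > lp.py <<'E'
from h import *; from meas import *
f=eyes.grab_frame("wrist");np.savez("f_w10.npz",**f);save(f,"w10.png")
W=cloud(f);H=hsv(f)
n=(np.hypot(W[...,0]-.54,W[...,1]-.25)<.15)
r=n&((H[...,0]<8)|(H[...,0]>172))&(H[...,1]>140)&(W[...,2]>.034)&(W[...,2]<.05)
p=W[r];R=cv2.fitLine((p[:,:2]*1000).astype(np.float32),cv2.DIST_L2,0,.01,.01).ravel()
print("red",len(p),np.median(p,0).round(4),p.min(0).round(4),p.max(0).round(4),"yaw deg",np.degrees(np.arctan(R[1]/R[0])),R)
print(cv2.minAreaRect((p[:,:2]*1000).astype(np.float32)))
g=n&~(((H[...,0]<8)|(H[...,0]>172))&(H[...,1]>120))&(W[...,2]>.03)&(W[...,2]<.045)
q=W[g];q=q[np.hypot(q[:,0]-.573,q[:,1]-.248)<.04]
(c,rad)=cv2.minEnclosingCircle((q[:,:2]*1000).astype(np.float32));print("ring",len(q),c,rad,q.mean(0),np.percentile(q[:,2],[5,50,95]))
E
python3 lp.py;python3 plan.py .493 .258 .2 3.026
```

```text
red 1455 [0.4816 0.2621 0.0391] [0.4393 0.2497 0.0355] [0.5302 0.2736 0.0418] yaw deg -7.3312335 [ 9.9182504e-01 -1.2760530e-01  4.8262735e+02  2.6211200e+02]
((484.6746826171875, 261.87548828125), (13.726372718811035, 90.58464813232422), 83.00752258300781)
ring 2830 (568.1138916015625, 250.88380432128906) 34.96185302734375 [0.57190644 0.25026913 0.03435417] [0.03174443 0.03362122 0.03787696]
now [0.5263 0.2549 0.2196] [3.1412e+00 2.0000e-04 3.0239e+00] w 0.0658 F [-0.1  0.6 -0.8] t 15.62
tool shift [ 0.0334 -0.0009  0.0196] turn -0.0021
```

View pics/w10.png

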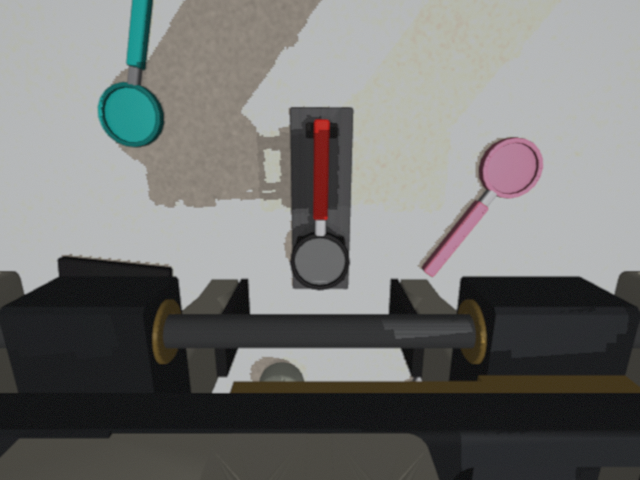

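The red handle runs (320,215) to (321,122), with the ring at (320,260). The fitted section is 13.7 x 90.6 mm, which fits the red grip, at yaw -7.1°.

```bash
python3 plan.py .4936 .2604 .014 3.0176
```

```text
now [0.5263 0.2549 0.2196] [3.1412e+00 2.0000e-04 3.0239e+00] w 0.0658 F [-0.1  0.6 -0.8] t 15.62
tool shift [0.0332 0.0015 0.2056] turn 0.0063
```

Request:
apply_moves(
  moves=[
    [0.5,0.01,0.0005,0.01,0.006],
    [0.5,0.014,0.001,0.02,0],
    [0.5,0.0092,0,0.03,0],
    [0.5,0,0,0.03,0],
    [0.5,0,0,0.03,0],
    [0.5,0,0,0.025,0],
    [0.5,0,0,0.02,0],
    [0.5,0,0,0.01,0],
    [0.5,0,0,0,0],
    [0.5,0,0,0,0],
    [0.5,0,0,0,0],
  ],
)

```text
t: 16.53
eef_pos: [0.4943, 0.2613, 0.0457]
ee_rot: [3.14, 0.001, 3.019]
force: [-0.1, 0.3, 0.0]
width: 0.0659
```

```bash
python3 plan.py .4936 .2604 .014 3.0176; python3 - <<'E'
from h import *
f=eyes.grab_frame("wrist");save(f,"w11.png")
E
```

```text
now [0.4943 0.2613 0.0457] [3.1402e+00 1.4000e-03 3.0193e+00] w 0.0659 F [-0.1  0.3  0. ] t 16.53
tool shift [ 0.0007 -0.001   0.0317] turn 0.0017
```

View pics/w11.png

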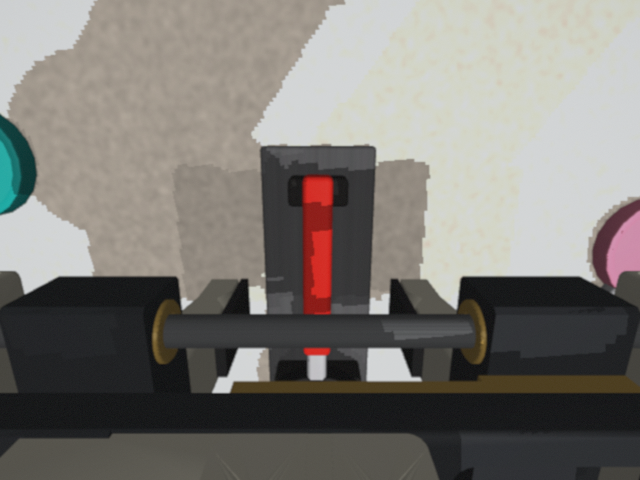

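Handle is centred between the fingers (column 318 against 319). About 31 mm further down.

Request:
apply_moves(
  moves=[
    [0.5,0,0,0.01,0],
    [0.5,0,0,0.01,0],
    [0.5,0,0,0.007,0],
    [0.5,0,0,0.0035,0],
    [0.5,0,0,0,0],
    [0.5,0,0,0,0],
    [0.5,0,0,0,0],
  ],
  newtons=15,
)

```text
t: 17.17
eef_pos: [0.4936, 0.2608, 0.014]
ee_rot: [3.142, 0.0, 3.02]
force: [1.3, -0.4, -1.0]
width: 0.0659
```

Request:
apply_moves(
  moves=[
    [0.2,0,0,0,0],
    [-0.1,0,0,0,0],
    [-0.4,0,0,0,0],
    [-0.5,0,0,0,0],
    [-0.6,0,0,0,0],
    [-1,0,0,0,0],
    [-1,0,0,0,0],
    [-1,0,0,0,0],
    [-1,0,0,0,0],
    [-1,0,0,0,0],
    [-1,0,0,0,0],
  ],
)

```text
t: 18.08
eef_pos: [0.4935, 0.2607, 0.0139]
ee_rot: [-3.142, 0.0, 3.019]
force: [0.1, -0.0, 0.3]
width: 0.0138
```

Request:
apply_moves(
  moves=[
    [-1,0,0,0,0],
    [-1,0,0,0,0],
    [-1,0,0,0,0],
  ],
  newtons=40,
)

```text
t: 18.33
eef_pos: [0.4934, 0.2607, 0.0139]
ee_rot: [-3.142, -0.0, 3.019]
force: [-0.2, 0.5, 0.8]
width: 0.0132
```

Gripped at about 14 mm. Lifting.

Request:
apply_moves(
  moves=[
    [-1,0,0,-0.004,0],
    [-1,0,0,-0.008,0],
    [-1,0,0,-0.015,0],
    [-1,0,0,-0.02,0],
    [-1,0,0,-0.025,0],
    [-1,0,0,-0.03,0],
    [-1,0,0,-0.03,0],
    [-1,0,0,-0.024,0],
    [-1,0,0,-0.014,0],
    [-1,0,0,0,0],
    [-1,0,0,0,0],
    [-1,0,0,0,0],
  ],
)

```text
t: 19.33
eef_pos: [0.4929, 0.2604, 0.1835]
ee_rot: [-3.141, -0.001, 3.019]
force: [-0.1, 0.5, -1.2]
width: 0.0138
```

```bash
python3 plan.py .5 .05 .184 2.915; python3 - <<'E'
from h import *
f=eyes.grab_frame("side");np.savez("f_s12.npz",**f);save(f,"s12.png",(200,100,440,280),3.3)
f=eyes.grab_frame("wrist");save(f,"w12.png")
E
```

```text
now [0.4929 0.2604 0.1835] [-3.1413e+00 -8.0000e-04  3.0191e+00] w 0.0138 F [-0.1  0.5 -1.2] t 19.33
tool shift [-0.0327 -0.2079 -0.0005] turn 0.1041
```

View pics/s12.png

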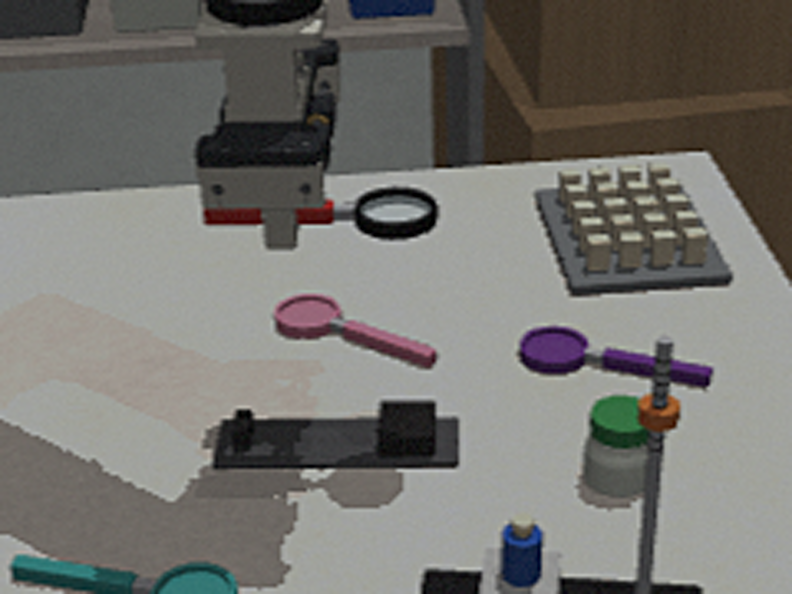

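View pics/w12.png

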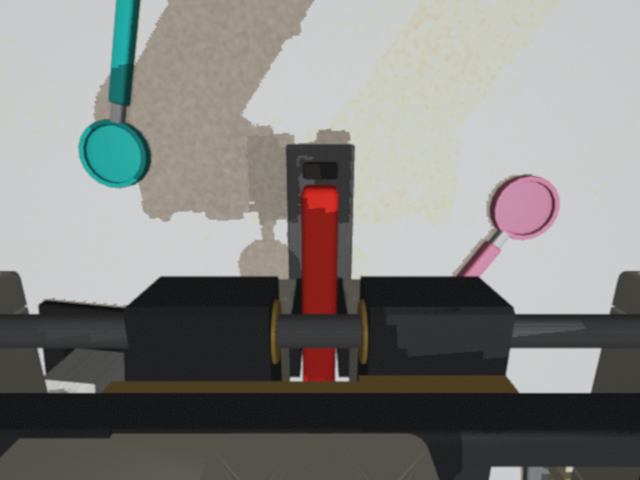

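Loupe held, looking level. Moving above the stand at height (the lens path stays at least 45 mm from the post).

```bash
python3 plan.py .5462 .0236 .183 3.019
```

```text
now [0.4929 0.2602 0.1828] [-3.1402e+00 -1.3000e-03  3.0193e+00] w 0.0135 F [-0.4  0.3 -0.8] t 19.43
tool shift [-8.180e-02 -2.284e-01  1.000e-04] turn 0.0003
```

Request:
apply_moves(
  moves=[
    [-1,-0.003,-0.008,0,0],
    [-1,-0.006,-0.016,0,0],
    [-1,-0.008,-0.024,0,0],
    [-1,-0.01,-0.028,0,0],
    [-1,-0.01,-0.028,0,0],
    [-1,-0.01,-0.028,0,0],
    [-1,-0.01,-0.028,0,0],
    [-1,-0.01,-0.028,0,0],
    [-1,-0.008,-0.022,0,0],
    [-1,-0.0048,-0.013,0,0],
    [-1,-0.002,-0.0054,0,0],
    [-1,0,0,0,0],
  ],
)

```text
t: 20.43
eef_pos: [0.5466, 0.0225, 0.1831]
ee_rot: [-3.141, -0.001, 3.017]
force: [-0.4, -0.0, -0.3]
width: 0.0136
```

Request:
apply_moves(
  moves=[
    [-1,0,0,0,0],
    [-1,0,0,0,0],
    [-1,0,0,0,0],
    [-1,0,0,0,0],
  ],
)

```text
t: 20.77
eef_pos: [0.5467, 0.0248, 0.1839]
ee_rot: [3.142, 0.0, 3.021]
force: [0.2, -0.0, -0.3]
width: 0.0137
```

```bash
cat > lens.py <<'E'
from h import *; from meas import *
import sys
for n in("top","side"):
    f=eyes.grab_frame(n);np.savez(f"f_{n}L.npz",**f);W=cloud(f)
    s=arm.get_state();zc=s["eef_pos"][2]+.018
    g=(np.hypot(W[...,0]-.6256,W[...,1]-.0138)<.045)&(abs(W[...,2]-zc)<.016)
    q=W[g]
    c,rad=cv2.minEnclosingCircle((q[:,:2]*1000).astype(np.float32))
    A=np.c_[q[:,0]-.6256,q[:,1]-.0138,np.ones(len(q))]
    k=np.ones(len(q),bool)
    for _ in range(6):
        co=np.linalg.lstsq(A[k],q[k,2],rcond=None)[0];e=abs(q[:,2]-A@co);k=e<max(.003,1.5*np.median(e))
    print(n,len(q),"circle",np.round(c,1),round(rad,1),"mean",q.mean(0).round(4),"plane slope deg",np.degrees(co[:2]).round(2),"z",co[2].round(4))
    print(np.percentile(q[:,2],[5,50,95]).round(4),"crown px",proj(f,[.6256,.0138,.107]).round(1),"target lens px",proj(f,[.6256,.0138,zc]).round(1))
    if n=="side": save(f,sys.argv[1],(280,150,440,310),3.7)
    else: save(f,"t"+sys.argv[1],(280,150,400,270),5)
E
python3 lens.py s13.png; python3 plan.py .5462 .0236 .143 3.019
```

```text
top 0 circle [0. 0.] 0.0 mean [nan nan nan] plane slope deg [0. 0.] z 0.0
now [0.5467 0.0248 0.1839] [3.1415e+00 1.0000e-04 3.0206e+00] w 0.0139 F [ 0.1  0.3 -0.7] t 20.82
tool shift [ 0.0004 -0.0012  0.0409] turn 0.0016
  return _methods._mean(a, axis=axis, dtype=dtype,
  ret = ret.dtype.type(ret / rcount)
lens.py:13: RuntimeWarning: Mean of empty slice.
  print(n,len(q),"circle",np.round(c,1),round(rad,1),"mean",q.mean(0).round(4),"plane slope deg",np.degrees(co[:2]).round(2),"z",co[2].round(4))
  ret = um.true_divide(
Traceback (most recent call last):
  File "lens.py", line 14, in <module>
    print(np.percentile(q[:,2],[5,50,95]).round(4),"crown px",proj(f,[.6256,.0138,.107]).round(1),"target lens px",proj(f,[.6256,.0138,zc]).round(1))
          ~~~~~~~~~~~~~^^^^^^^^^^^^^^^^^^
IndexError: index -1 is out of bounds for axis 0 with size 0
```

```bash
sed -i 's/for n in("top","side")/for n in("side",)/' lens.py
python3 lens.py s13.png; python3 plan.py .5462 .0236 .143 3.019; python3 -c "
from h import *
f=dict(np.load('f_topL.npz'));save(f,'t13.png')"
```

```text
side 607 circle [619.3  13.1] 34.5 mean [0.6218 0.0105 0.2031] plane slope deg [-1.52  1.96] z 0.203
[0.1975 0.2029 0.2073] crown px [358.2 256.1] target lens px [359.1 217. ]
now [0.5467 0.0247 0.1839] [3.1415e+00 1.0000e-04 3.0204e+00] w 0.0139 F [ 0.  -0.4 -1.4] t 20.87
tool shift [ 0.0004 -0.0011  0.0409] turn 0.0014
```

View pics/s13.png

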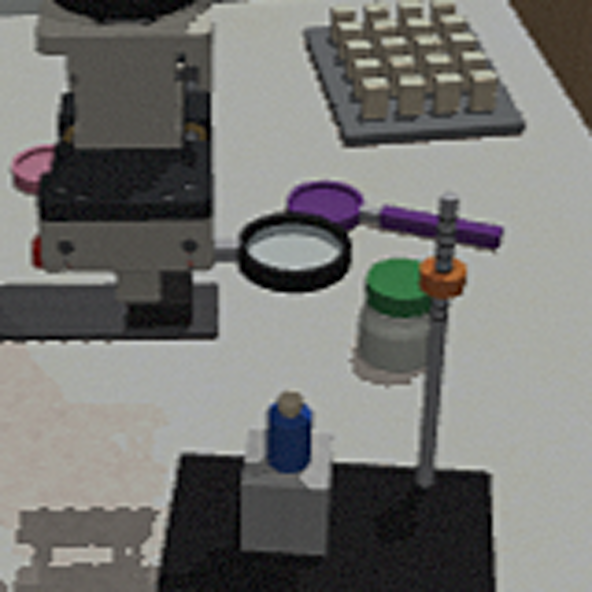

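View pics/t13.png

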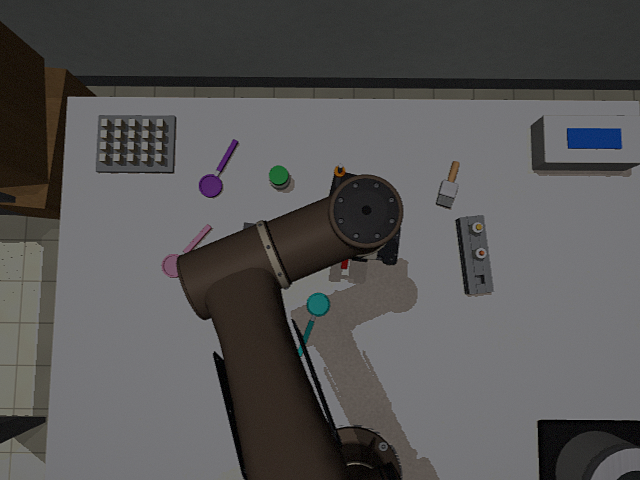

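Ring is over the crown in the side view. Descending to the focus height, slowly.

Request:
apply_moves(
  moves=[
    [-1,0,-0.001,0.004,0],
    [-1,0,0,0.007,0],
    [-1,0,0,0.008,0],
    [-1,0,0,0.008,0],
    [-1,0,0,0.007,0],
    [-1,0,0,0.004,0],
    [-1,0,0,0.002,0],
    [-1,0,0,0,0],
    [-1,0,0,0,0],
    [-1,0,0,0,0],
    [-1,0,0,0,0],
    [-1,0,0,0,0],
  ],
)

```text
t: 21.87
eef_pos: [0.5469, 0.0231, 0.1442]
ee_rot: [3.141, 0.001, 3.019]
force: [-0.1, 0.4, -0.3]
width: 0.0136
```

Request:
apply_moves(
  moves=[
    [-1,0,0,0,0],
    [-1,0,0,0,0],
    [-1,0,0,0,0],
    [-1,0,0,0,0],
  ],
)

```text
t: 22.2
eef_pos: [0.5467, 0.0231, 0.1439]
ee_rot: [3.142, 0.0, 3.019]
force: [0.9, 0.4, -0.5]
width: 0.0134
```

```bash
python3 lens.py s14.png; cat > ring.py <<'E'
from h import *
from scipy.optimize import least_squares
f=dict(np.load("f_sideL.npz"));c=f["color"].astype(int)
s=arm.get_state();print("tcp",s["eef_pos"].round(4),s["ee_rot"].round(4))
o=proj(f,[.6256,.0138,.161]);yy,xx=np.mgrid[0:480,0:640]
dark=(c.max(-1)<45)&(abs(xx-o[0])<24)&(abs(yy-o[1])<20)
n,l,st,ce=cv2.connectedComponentsWithStats(dark.astype(np.uint8))
i=1+np.argmax(st[1:,4]);v,u=np.nonzero(l==i);print("bbox",u.min(),u.max(),v.min(),v.max(),st[i])
th=np.linspace(0,2*np.pi,120)
def bb(x,y,z):
    P=np.array([proj(f,[x+.03*np.cos(t),y+.03*np.sin(t),z+k]) for t in th for k in(-.006,.006)])
    return np.r_[P.min(0),P.max(0)]
print("model at target",bb(.6256,.0138,.161).round(1))
E
python3 ring.py;  python3 plan.py .5462 .0236 .143 3.019
```

```text
side 594 circle [619.2  11.5] 34.7 mean [0.6219 0.0088 0.1631] plane slope deg [-1.4   1.77] z 0.1629
[0.1576 0.163  0.1673] crown px [358.2 256.1] target lens px [358.7 234.1]
tcp [0.5467 0.0231 0.1439] [ 3.1416 -0.      3.0194]
bbox 344 373 225 246 [344 225  30  22 248]
model at target [343.4 223.3 374.2 246.2]
now [0.5467 0.0231 0.1439] [ 3.1416 -0.      3.0194] w 0.0139 F [-0.   0.  -1.4] t 22.25
tool shift [0.0005 0.0005 0.0009] turn 0.0004
```

View pics/s14.png

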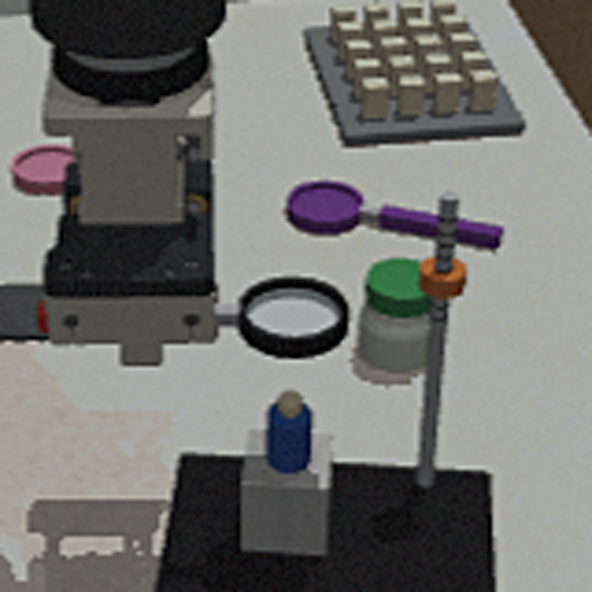

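```bash
cat > tilt.py <<'E'
from h import *; from meas import *
f=eyes.grab_frame("wrist");np.savez("f_wT.npz",**f)
W=cloud(f);H=hsv(f);s=arm.get_state();R=s["ee_rot"];p0=s["eef_pos"]
r=((H[...,0]<8)|(H[...,0]>172))&(H[...,1]>150)&(abs(W[...,2]-.168)<.012)
v,u=np.nonzero(r);r&=np.mgrid[0:480,0:640][0]<300
c,sn=np.cos(R[2]),np.sin(R[2])
d=W-p0;a=d[...,0]*c+d[...,1]*sn;b=d[...,0]*sn-d[...,1]*c
# top face only: local normals via excluding low z
q=r&(H[...,2]>np.percentile(H[...,2][r],40))
for nm,m in(("all",r),("bright",q)):
    A=np.c_[a[m],b[m],np.ones(m.sum())];k=np.ones(len(A),bool);z=W[...,2][m]
    for _ in range(5):
        co=np.linalg.lstsq(A[k],z[k],rcond=None)[0];e=abs(z-A@co);k=e<max(2*np.median(e),5e-4)
    l=np.polyfit(a[m],b[m],1)
    print(nm,m.sum(),"slope along handle deg",np.degrees(co[0]).round(2),"across",np.degrees(co[1]).round(2),"z",(co@[.08*0,0,1]).round(4),"a",a[m].min().round(4),a[m].max().round(4),"b mean",b[m].mean().round(4),"yaw err deg",np.degrees(l[0]).round(2),"rms",e[k].std().round(5))
save(f,"wT.png",(260,150,380,300),4)
f=dict(np.load("f_sideL.npz"));W=cloud(f);C=f["color"]
g=(np.hypot(W[...,0]-.6256,W[...,1]-.0138)<.04)&(abs(W[...,2]-.165)<.02)&(C.max(-1)<60)
q=W[g];print(len(q))
top=q[q[:,2]>.158]
A=np.c_[q[:,0]-.6256,q[:,1]-.0138]
for lo,hi in((-.04,-.015),(-.015,.0),(0,.015),(.015,.04)):
    k=(A[:,1]>lo)&(A[:,1]<hi);print("y band",lo,hi,k.sum(),np.percentile(q[k,2],[10,50,80,95]).round(4),"x",q[k,0].min().round(4),q[k,0].max().round(4))
E
python3 tilt.py
```

```text
all 3982 slope along handle deg -0.01 across 0.07 z 0.1692 a 0.0086 0.0546 b mean 0.0005 yaw err deg 0.21 rms 0.00024
bright 2333 slope along handle deg 0.15 across -0.03 z 0.1692 a 0.0102 0.0524 b mean 0.0007 yaw err deg -0.42 rms 0.00022
267
y band -0.04 -0.015 149 [0.1568 0.1623 0.166  0.1673] x 0.598 0.651
y band -0.015 0.0 34 [0.1611 0.1658 0.1671 0.1677] x 0.5885 0.6532
y band 0 0.015 26 [0.1635 0.1661 0.1672 0.1684] x 0.5986 0.6524
y band 0.015 0.04 58 [0.162  0.165  0.1663 0.1672] x 0.6046 0.6467
```

View pics/wT.png

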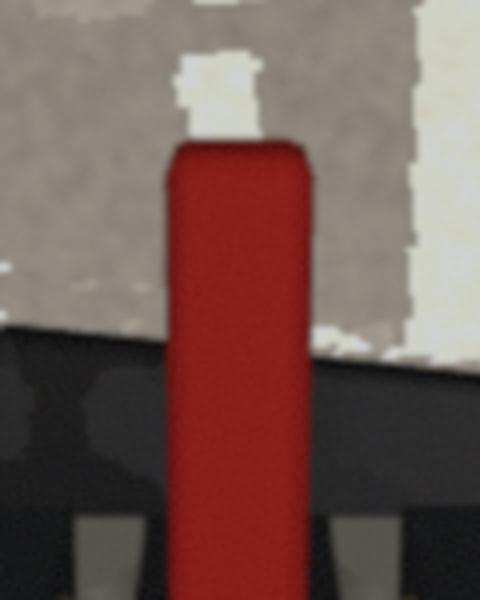

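Handle is level to about 0.15° and the lens sits at about (0.6263, 0.0133, 0.162). Final trim is 1 mm down and 0.5 mm left, then settle and check.

Request:
apply_moves(
  moves=[
    [-1,0,0.0005,0.001,0],
    [-1,0,0,0,0],
    [-1,0,0,0,0],
    [-1,0,0,0,0],
    [-1,0,0,0,0],
    [-1,0,0,0,0],
    [-1,0,0,0,0],
    [-1,0,0,0,0],
    [-1,0,0,0,0],
    [-1,0,0,0,0],
    [-1,0,0,0,0],
    [-1,0,0,0,0],
  ],
)

```text
t: 23.3
eef_pos: [0.5467, 0.0235, 0.1429]
ee_rot: [3.142, 0.0, 3.019]
force: [1.2, -0.1, -0.7]
width: 0.0134
```

```bash
python3 lens.py s15.png; python3 ring.py; python3 tilt.py; python3 -c "
from collar import *
run('now',dict(np.load('f_sideL.npz')))
print(arm.get_state()['qd'].round(4))"; python3 plan.py .5462 .0236 .143 3.019
```

```text
side 599 circle [619.3  12.7] 34.9 mean [0.6218 0.0095 0.1621] plane slope deg [0.13 1.68] z 0.1619
[0.1564 0.162  0.1663] crown px [358.2 256.1] target lens px [358.7 234.5]
tcp [0.5467 0.0235 0.1429] [3.1416 0.     3.0193]
bbox 345 373 226 246 [345 226  29  21 234]
model at target [343.4 223.3 374.2 246.2]
all 3984 slope along handle deg -0.12 across -0.04 z 0.1682 a 0.0083 0.0546 b mean 0.0005 yaw err deg 0.22 rms 0.00026
bright 2351 slope along handle deg 0.15 across -0.3 z 0.1682 a 0.0104 0.0524 b mean 0.0007 yaw err deg -0.24 rms 0.00023
263
y band -0.04 -0.015 146 [0.1558 0.1615 0.1651 0.1664] x 0.5981 0.6509
y band -0.015 0.0 31 [0.1569 0.1653 0.1662 0.1666] x 0.5953 0.6527
y band 0 0.015 31 [0.1622 0.1644 0.1656 0.1663] x 0.5986 0.6532
y band 0.015 0.04 55 [0.1616 0.164  0.1655 0.1664] x 0.605 0.6451
now obs [399.32 224.63] area 114 137.52506131818518 z [0.1594] resid [0.12 0.01] bbox 394 405 220 230 hullbbox [392.8 218.6] [406.2 230.7]
[-0.0002  0.0003  0.001   0.0002 -0.0002 -0.0011]
now [0.5467 0.0235 0.1429] [-3.1415 -0.      3.0194] w 0.0136 F [-0.1  0.  -0.7] t 23.4
tool shift [ 0.0006 -0.     -0.0001] turn 0.0004
```

View pics/s15.png

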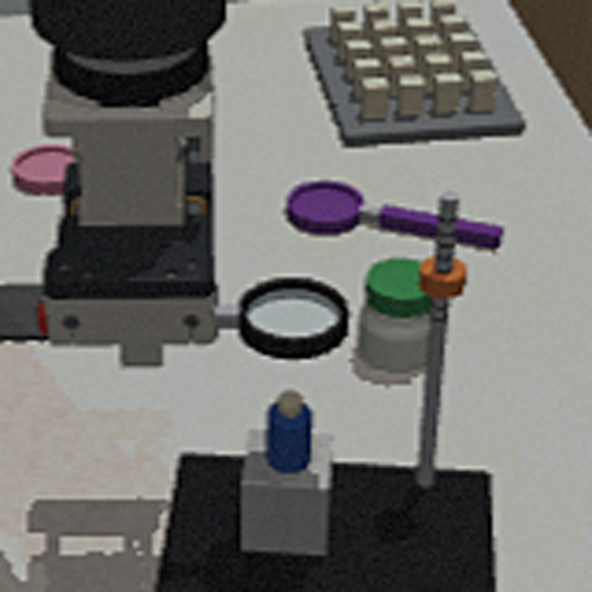

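The side view shows the ring at crop (293,318), directly above the crown at (290,400) and clear of the post. The collar pixels are unchanged and the arm is still. Handing in.

```bash
python3 -c "
from station import job
print(job.job_done())"
```

```text
the job is handed in; nothing more can be done
None
```

The blue die with the ivory crown is in the stand's socket and released. The red-handled loupe is held still over the crown at the collar's height. I handed the job in at about 23.4 s; no verdict came back.

**Die:** The stem entered the hole without force, with about 5.6 N of contact at the bottom. After I let go, the crown top measured about 0.107 m, which is the fully seated height.

**Loupe:**
- **Height:** the lens is at about 0.161 m. The collar centre came out at 0.161 m from the top and wrist cameras, after a 1 mm depth correction taken from known heights.
- **Centring:** within about 1 mm of the crown axis, going by arm and wrist-camera readings.
- **Level:** the handle is level to about 0.15° along its length and 0.3° across.
- **Clearance:** the side view showed it clear of the die and the post, the contact forces were near zero, and the arm was still.

**Other items:** The collar did not shift; its pixels in the side camera were unchanged. I did not touch the other dies, the jar, the brush or the look-alikes.

**Checks that disagreed:**
- The side-camera silhouette put the collar 1–2 mm differently, at 0.159–0.163 m. In that same view the tops of the ring and collar agreed to about 1 mm.
- A coarse side-camera plane fit on the ring gave about 1.7° of tilt. I put that down to its mixing the rim with the ring's side wall, and relied on the wrist-camera handle fit.
- The top camera could not check the final pose because the arm blocked its view.

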